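Pack mirror samples into a chest with bypass lids and bolt it for the van

TASK

Pack all the loose mirror samples on the bench into the sample chest for the van: draw the transport bolt, open the bays by sliding one lid past the other, and set each sample down (do not drop it) flat on the felt floor of the bay that already holds a sample of its own shape, not on top of another sample. Finish with both lids fully shut and the transport bolt pushed fully home, and leave the hammer, oil bottle, dish and circle cutter where they are.

Things in the scene. Friction and masses are not known exactly. Their poses are not given: they have to be found in the camera images.
- chest: Plywood sample chest, 284 mm deep (own x), 426 mm long (own y), rim 64 mm high. Origin on the bench under the middle of its bays; x points away from the robot, y to its left. Left (+y) and right (-y) bay, with a 6 mm partition, 20 mm high, at y = 0. In front of them (x -160 to -110 mm) a solid deck 64 mm high carries the bolt. Two clear framed lids run along y on a double track.
- lower_lid (a joint): Lid of the left bay, 216 mm long, on the lower track, its top 48 mm above the bench. 0 = shut; grows as it slides to chest -y, under the upper lid, to its stop at 0.130 m; then 130 mm of the left bay (chest y 71 to 201 mm) is open. Drag 2 N plus 6 N per m/s; stays where left. Held shut while the bolt is home. Shut one lid before opening the other.
- upper_lid (a joint): Lid of the right bay, 216 mm long, on the upper track, its top 60 mm above the bench. 0 = shut; grows as it slides to chest +y, over the lower lid, to its stop at 0.130 m; then 130 mm of the right bay (chest y -71 to -201 mm) is open. Drag 2 N plus 6 N per m/s; stays where left. Held shut while the bolt is home. Shut one lid before opening the other.
- lower_lid_pull (a point): Centre of the top face of the lower lid's pull, 96 mm above the bench. The pull is an upright bar 80 mm long (chest x) and 12 mm thick (chest y), 48 mm tall above its lid, 16 mm from the lid's outer (+y) end; at chest y = 185 mm when shut. Moves with the lid.
- upper_lid_pull (a point): Centre of the top face of the upper lid's pull, 96 mm above the bench. The pull is an upright bar 80 mm long (chest x) and 12 mm thick (chest y), 36 mm tall above its lid, 16 mm from the lid's outer (-y) end; at chest y = -185 mm when shut. Moves with the lid.
- bolt (a joint): Transport bolt in the front deck, at chest y = 0. 0 = home (towards the chest's +x): its tongue lies between the two lids' frames and holds both shut; 0.026 m = fully drawn, slid to chest -x, towards the robot, to its stop. Drag about 2.5 N; stays where left. It goes home only if both lids are shut to within 3 mm.
- bolt_knob (a point): Centre of the top of the bolt's upright round knob, 22 mm in diameter, 36 mm tall above the deck; its top is 100 mm above the bench. At chest x = -122 mm when home, -148 mm when drawn. Moves with the bolt.
- left_bay (a point): Centre of the left bay's felt floor: chest x 0, y +102 mm, 14 mm above the bench; axes as the chest. The bay spans chest x -110 to +110 mm and y 3 to 201 mm. One bay already holds the disc_packed, the other the tile_packed, near the partition (which is in which varies).
- right_bay (a point): Centre of the right bay's felt floor: chest x 0, y -102 mm, 14 mm above the bench; axes as the chest. The bay spans chest x -110 to +110 mm and y -201 to -3 mm.
- disc_packed: Round mirror sample: a disc 60 mm in diameter, 12 mm thick (mirror on a plywood backer), about 70 g, mirror side up. Origin at the centre of its underside, z up. Already in a bay of the chest, about 37 mm from the partition; shows which bay takes the discs. It stays there, in the strip that the opened lid still covers.
- tile_packed: Oblong mirror sample: a flat tile 90 mm long (own x), 46 mm wide (own y), 12 mm thick (mirror on a plywood backer), about 100 g, mirror side up. Origin at the centre of its underside, z up. Already in a bay of the chest, about 37 mm from the partition, long side along the chest's x; shows which bay takes the tiles. It stays there, in the strip that the opened lid still covers.
- disc_1: Round mirror sample: a disc 60 mm in diameter, 12 mm thick (mirror on a plywood backer), about 70 g, mirror side up. Origin at the centre of its underside, z up. Loose on the bench (or absent in this start), to be packed.
- disc_2: Round mirror sample: a disc 60 mm in diameter, 12 mm thick (mirror on a plywood backer), about 70 g, mirror side up. Origin at the centre of its underside, z up. Loose on the bench (or absent in this start), to be packed.
- tile_1: Oblong mirror sample: a flat tile 90 mm long (own x), 46 mm wide (own y), 12 mm thick (mirror on a plywood backer), about 100 g, mirror side up. Origin at the centre of its underside, z up. Loose on the bench (or absent in this start), to be packed.
- tile_2: Oblong mirror sample: a flat tile 90 mm long (own x), 46 mm wide (own y), 12 mm thick (mirror on a plywood backer), about 100 g, mirror side up. Origin at the centre of its underside, z up. Loose on the bench (or absent in this start), to be packed.
- hammer: Bystander: glazier's hammer, 260 mm long, lying on the bench right of the samples. Origin under its middle.
- oil_bottle: Bystander: white cutting-oil bottle, 48 mm in diameter, 120 mm tall, standing on the bench. Origin under its middle.
- dish: Bystander: shallow aluminium dish 130 x 90 x 30 mm on the bench, beyond the samples. Origin under its middle.
- circle_cutter: Bystander: circle cutter for glass, a black suction foot 68 mm in diameter and 62 mm tall with a thin brass arm reaching 160 mm along its own x at 36 mm height. Origin under the foot.
Things that resemble listed ones, but are neither listed nor needed, are in the scene too. What is shaped like the tile_2 but pink or purple is not meant.

How it is judged:
On the way, in this order (a step that is already met when the one before it is completed fails the run):
1. the transport bolt is fully drawn (value of joint bolt above 0.021 m), for 0.1 s.
2. every loose sample lies flat on the floor of the bay of its own shape (z of disc_1 in the frame of chest between 0.008 and 0.02 m and x of disc_1 in the frame of chest between -0.095 and 0.095 m and angle between each of disc_1, disc_2, tile_1, tile_2's own z axis and vertical below 0.12 rad and ((y of disc_packed in the frame of chest above 0 m and y of disc_1 in the frame of chest between 0.02 and 0.19 m) or (y of disc_packed in the frame of chest below 0 m and y of disc_1 in the frame of chest between -0.19 and -0.02 m)) and z of disc_2 in the frame of chest between 0.008 and 0.02 m and x of disc_2 in the frame of chest between -0.095 and 0.095 m and ((y of disc_packed in the frame of chest above 0 m and y of disc_2 in the frame of chest between 0.02 and 0.19 m) or (y of disc_packed in the frame of chest below 0 m and y of disc_2 in the frame of chest between -0.19 and -0.02 m)) and z of tile_1 in the frame of chest between 0.008 and 0.02 m and x of tile_1 in the frame of chest between -0.095 and 0.095 m and ((y of tile_packed in the frame of chest above 0 m and y of tile_1 in the frame of chest between 0.02 and 0.19 m) or (y of tile_packed in the frame of chest below 0 m and y of tile_1 in the frame of chest between -0.19 and -0.02 m)) and z of tile_2 in the frame of chest between 0.008 and 0.02 m and x of tile_2 in the frame of chest between -0.095 and 0.095 m and ((y of tile_packed in the frame of chest above 0 m and y of tile_2 in the frame of chest between 0.02 and 0.19 m) or (y of tile_packed in the frame of chest below 0 m and y of tile_2 in the frame of chest between -0.19 and -0.02 m))), for 0.2 s.
3. both lids are shut over the packed samples (all of step 2 and value of joint each of lower_lid, upper_lid below 0.005 m), for 0.2 s.
At the end, for the whole second after the job is handed in: Every loose disc and tile lies flat (within 7 degrees, underside within 6 mm of the felt, so not on another sample) inside the bay that holds the packed sample of its shape, at rest; both lids are shut to within 5 mm, and the bolt is home to within 4 mm (all of step 3 and value of joint bolt below 0.004 m and linear speed of each of disc_1, disc_2, tile_1, tile_2 below 0.02 m/s); the robot touches nothing.
It fails at once if a bystander (hammer, bottle, dish, circle cutter) is moved by more than 30 mm (distance of any of hammer, oil_bottle, dish, circle_cutter from where it was at the start of the episode above 0.03 m).
It fails at once if a sample is dropped: falling free at over 0.6 m/s, more than 34 mm above the bench ((z of disc_1 in the frame of chest above 0.034 m and linear speed of disc_1 above 0.6 m/s and contact force between disc_1 and anything else below 0.02 N) or (z of disc_2 in the frame of chest above 0.034 m and linear speed of disc_2 above 0.6 m/s and contact force between disc_2 and anything else below 0.02 N) or (z of tile_1 in the frame of chest above 0.034 m and linear speed of tile_1 above 0.6 m/s and contact force between tile_1 and anything else below 0.02 N) or (z of tile_2 in the frame of chest above 0.034 m and linear speed of tile_2 above 0.6 m/s and contact force between tile_2 and anything else below 0.02 N)).
Of disc_1, disc_2 only 1 to 2 are there at a start; the rules pass over those that are not, and their reading is None.
Of tile_1, tile_2 only 1 to 2 are there at a start; the rules pass over those that are not, and their reading is None.
At some moment in a run one of disc_1, disc_2, tile_1, tile_2 may be knocked a few centimetres aside while the robot is not near it.
It also fails if it takes over 210 s, if anything falls off the work surface, if the arm or the gripper's body presses on something with over 40 N, if the wrist force passes 120 N, or if a joint passes its speed limit or range.

ROBOT

A 6-joint arm with a two-finger parallel gripper is mounted at the origin on the work surface. World frame = base frame: x ahead of the robot, y to its left, z up, the work surface at z = 0. Lengths are in m, angles in rad, forces in N, time in s.
With the tool pointing down it reaches from about 0.25 to 0.725 m from the base axis. Payload 4 kg.
Tool frame: the origin (TCP) lies where the fingers leave the gripper's body, on its centre line; the fingertips stand 73 mm ahead of it and the grasp point (between the pads) lies 54 mm ahead of it (bot.tips_ahead is the z of the fingertips in the tool frame, in m); z points along the fingers, y is the direction in which the jaws open and shut (so a half turn about z gives the same grasp; the last joint's range is limited). The gripper opens to 85 mm and grips with 20 to 120 N. Pads are 22 mm wide; open, the fingers measure 114 mm over their backs; the gripper's body (76 mm by 85 mm) begins 54 mm behind the grasp point. The pads swing forward as they close: fully open they stand 13 mm farther back than shut.
Start: joints at [1.161, 0.241, 0.005, 1.335, 0, 1.571], TCP at [0.199, 0.459, 0.304] pointing down, gripper open.
Joint ranges: [-2.72, 2.72], [-1.05, 1.87], [-1.09, 1.28], [-1.99, 2.15], [-1.42, 1.44], [-3.14, 3.14]. Speed limits (rad/s): [2.79, 2.79, 3.14, 3.14, 3.14, 3.14].

INTERFACE

Orientations are given as a unit quaternion [x, y, z, w].
In Python, from workcell import readout, camera, get_calibration, order, bot gives the robot as it stands.
- The arm moves only by the tool send_rows, never from a script. Its argument "moves" is a list of rows, each a list of 3 entries, a list of its own where there are three numbers: the shift along the tool's x, y, z in mm, then the turn, a rotation vector about the tool's x, y, z in rad, then the finger opening in mm, from 0 to 85.4. In form: [[[dx, dy, dz], [ax, ay, az], grip], ...]. A call has 1 to 12 rows; each row is the pose to reach, as a shift and turn from the pose measured when the call began, along the tool's axes at that moment; what a row does not reach only later rows make up. A row lasts 1/12 s, in which the tool goes at most 41.7 mm and 7.16 degrees, less where a joint would pass 70% of its speed; a pose out of reach is approached as far as the arm can. A call with a gripper value outside its range is refused whole. The fingers move at their own pace and stop on an object; the grip force is fixed at half the most. Time passes only in rows, so rows that repeat a pose let the fingers close. It gives the time, the measured TCP pose, the force and the opening at its end, in the units of the state.
- readout.get_obs(): the state, without advancing time (a new reading comes with each control period).
- camera(name): name is "scene" or "top" or "wrist"; returns the picture (480x640x3 uint8, red, green, blue); there is no depth.
- get_calibration(name): a dict with "fx", "fy", "cx", "cy" (pixels), "R" (3x3) and "t" (3): a world point X has camera coordinates R X + t. Camera axes: x right, y down, z forward; pixel columns grow to the right and rows downward; lengths in m; the calibration is good to about 2 mm. The wrist camera is an equidistant fisheye: a pixel r from the principal point sees the ray r / f radians off the axis. A picture is of the moment at which its call begins: read the wrist's pose just before it. get_calibration takes no time and is no camera call; for the wrist camera it gives the pose at the moment of the call.
- order.job_done(): hands the job in, once; it reports no verdict.
The state is a dict: "clock": time; "joint_pos": joint angles; "joint_vel": joint speeds; "tau": joint torques, N m; "eef_pos": TCP position; "tool_rot": TCP orientation; "ft_force": force on the tool from outside, world axes, zero at the start; "ft_torque": the same for the moment, N m; "grip_width": finger opening in m.
Only numpy, scipy, OpenCV 4.12 (cv2) and the standard library are available. Lean on these libraries where they do the work, as an engineer would, in place of code of your own. Each camera call takes 0.05 s, during which the arm holds its last target. There are 200 camera calls.

## Working session

There is one attempt and no reset: what is moved stays moved. The work goes in short steps, Python scripts to look and compute and a tool call to move; the robot and the scene stay as the last step left them, time stands still between calls to the robot, and variables do not carry over. Pictures are saved under pics/ and viewed, about 12 in all and at most 16, crops included, and the job is handed in when it is done.

Besides the shell and the picture viewer there is one more tool, called after "Request:" in YAML: its name, and indented under it one key for each argument. send_rows: Moves the arm, as the interface text tells. Its arguments: {"type":"object","properties":{"moves":{"type":"array","items":{"type":"array"}}},"required":["moves"]}

```bash
mkdir -p pics; ls; cat > h.py <<'E'
import numpy as np, cv2
from workcell import readout, camera, get_calibration, order, bot
from scipy.spatial.transform import Rotation as Ro
def ray(cal,u,v,wrist=False):
    x=(u-cal['cx'])/cal['fx']; y=(v-cal['cy'])/cal['fy']
    if wrist:
        r=np.hypot(x,y); d=np.array([x/r*np.sin(r),y/r*np.sin(r),np.cos(r)]) if r>0 else np.array([0,0,1.])
    else: d=np.array([x,y,1.])
    R=np.array(cal['R']); t=np.array(cal['t']); return -R.T@t, R.T@d
def onz(cal,u,v,z,wrist=False):
    o,d=ray(cal,u,v,wrist); return o+d*(z-o[2])/d[2]
def proj(cal,X,wrist=False):
    c=np.array(cal['R'])@np.array(X)+np.array(cal['t'])
    if wrist:
        r=np.hypot(c[0],c[1]);th=np.arctan2(r,c[2]); x,y=c[0]/r*th,c[1]/r*th
    else: x,y=c[0]/c[2],c[1]/c[2]
    return np.array([cal['fx']*x+cal['cx'],cal['fy']*y+cal['cy']])
def save(n,im,box=None,k=1):
    if box: im=im[box[1]:box[3],box[0]:box[2]]
    cv2.imwrite(f'pics/{n}.png',cv2.resize(im[:,:,::-1],None,fx=k,fy=k,interpolation=cv2.INTER_CUBIC))
def tool(p,obs=None):
    "world point -> shift in tool axes, mm"
    o=obs or readout.get_obs(); return 1000*Ro.from_quat(o['tool_rot']).inv().apply(np.array(p)-np.array(o['eef_pos']))
E
python3 - <<'E'
from h import *
for n in ['top','scene']:
    im=camera(n); np.save(f'{n}0.npy',im); save(n+'0',im); c=get_calibration(n); print(n,c)
o=readout.get_obs(); print(o); print(bot.tips_ahead)
E
```

```text
pics
top {'fx': 450.89622591689186, 'fy': 450.89622591689186, 'cx': 312.72596716612225, 'cy': 245.00214455795492, 'R': array([[ 1.32934082e-02, -9.99909770e-01,  1.93325529e-03],
       [-9.95233775e-01, -1.34179933e-02, -9.65903268e-02],
       [ 9.66075518e-02, -6.40026318e-04, -9.95322345e-01]]), 't': array([-0.02502048,  0.50914603,  1.36485429])}
scene {'fx': 470.27858475437375, 'fy': 470.27858475437375, 'cx': 323.95121832770275, 'cy': 239.15333526869955, 'R': array([[ 0.78714026,  0.61675955, -0.00422801],
       [ 0.52817889, -0.67759722, -0.51175099],
       [-0.31849219,  0.40058666, -0.85912342]]), 't': array([-0.3781151 , -0.25081229,  1.54057229])}
{'clock': 0.1, 'joint_pos': array([ 1.16097021e+00,  2.41356584e-01,  3.85384279e-03,  1.33520014e+00,
       -2.35538481e-05,  1.57078620e+00]), 'joint_vel': array([ 0.00024962, -0.00063927,  0.00224194, -0.00187324,  0.00106979,
       -0.00021733]), 'tau': array([-4.86927074e-04, -3.73137975e+01,  2.53009933e+01,  1.08846740e-02,
       -1.13528310e-05, -5.40088166e-06]), 'eef_pos': array([0.19905855, 0.45819843, 0.30309044]), 'tool_rot': array([ 2.03476979e-01,  9.79079267e-01, -9.35726816e-04, -1.82448573e-04]), 'ft_force': array([-0.72211419,  0.09690472, -0.48897626]), 'ft_torque': array([ 0.00072803, -0.01010433, -0.06705581]), 'grip_width': 0.08512154193240039}
0.0726
```

View pics/top0.png

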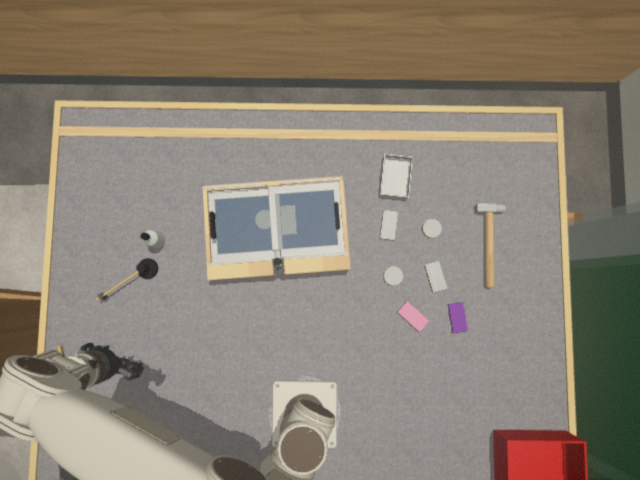

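View pics/scene0.png

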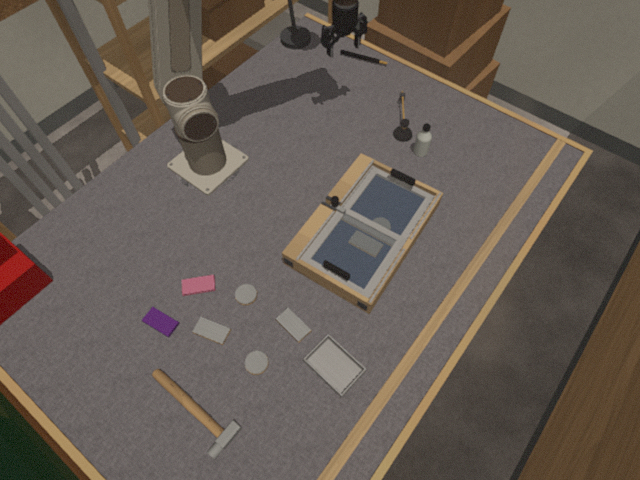

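The top view shows grey discs at (432,228) and (393,275), and grey tiles at (389,224) and (436,276). The pink (413,316) and purple (458,317) oblongs are decoys. In the chest, the packed disc at (264,219) is in the left bay and the packed tile at (288,219) is in the right bay. Next I'll measure these.

```bash
python3 - <<'E'
from h import *
im=np.load('top0.npy'); c=get_calibration('top'); s=np.load('scene0.npy'); cs=get_calibration('scene')
hsv=cv2.cvtColor(im,cv2.COLOR_RGB2HSV)
print('bench',hsv[330:340,330:340].mean((0,1)),'disc',hsv[228,432],'tile',hsv[276,436],hsv[224,389])
for ch,n in ((im,'top'),):
    roi=np.zeros(im.shape[:2],np.uint8); roi[205:300,375:455]=1
    g=cv2.cvtColor(im,cv2.COLOR_RGB2GRAY); m=((g>145)&(roi>0)).astype(np.uint8)
    cs_,_=cv2.findContours(m,cv2.RETR_EXTERNAL,cv2.CHAIN_APPROX_NONE)
    for k in cs_:
        if cv2.contourArea(k)<120: continue
        W=np.array([onz(c,u,v,.012)[:2] for u,v in k[:,0]],np.float32)*1000
        (x,y),(w,h),a=cv2.minAreaRect(W); print('piece',cv2.contourArea(k),np.round([x,y,w,h,a],1))
# wood of chest: corners
m=cv2.inRange(hsv,(10,70,120),(30,255,255)); m[:170]=0;m[290:]=0;m[:,:195]=0;m[:,355:]=0
m=cv2.morphologyEx(m,cv2.MORPH_OPEN,np.ones((2,2)))
P=cv2.findNonZero(m); W=np.array([onz(c,u,v,.064)[:2] for u,v in P[:,0]],np.float32)*1000
r=cv2.minAreaRect(W); print('chest',r); print(cv2.boxPoints(r).round())
dk=(hsv[:,:,2]<45).astype(np.uint8)
n,l,st,ce=cv2.connectedComponentsWithStats(dk)
for i in range(1,n):
    if 195<ce[i][0]<355 and 170<ce[i][1]<290 and st[i][4]>5: print('dark',ce[i].round(1),st[i],onz(c,*ce[i],.096).round(3))
save('chest0',im,(195,170,455,340),3)
E
```

```text
bench [ 11.99  13.48 152.13] disc [ 27  12 197] tile [ 27  13 197] [ 30  11 202]
piece 7376.0 [ 494.6 -335.9  247.9  296.2   90. ]
chest ((554.1215209960938, 91.5498046875), (284.6885681152344, 424.1768798828125), 5.0755109786987305)
[[ 394.  290.]
 [ 431. -132.]
 [ 715. -107.]
 [ 677.  315.]]
```

View pics/chest0.png

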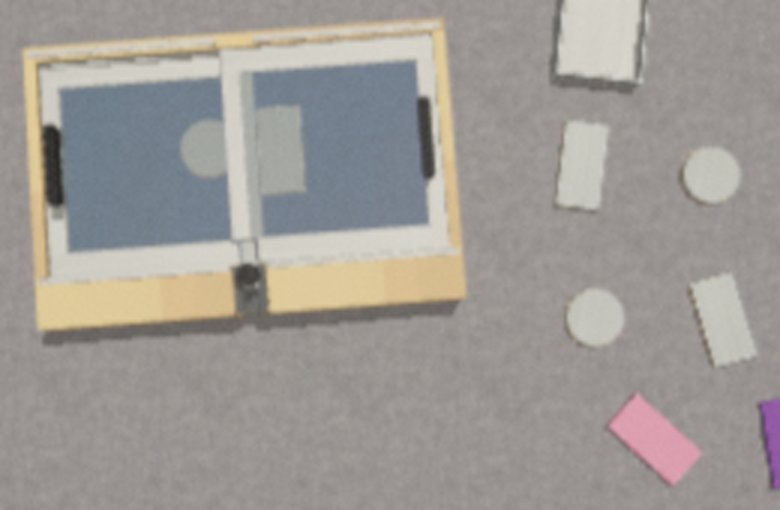

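The crop confirms the disc in the left bay and the tile in the right bay. It also shows four grey loose pieces, two discs and two tiles, clearly distinct from the pink and purple oblongs. The chest fit is 284.7 x 424 mm, which matches the given size; yaw is 5.07 deg and the origin is about (0.572, 0.093).

```bash
cat >> h.py <<'E'
YAW=np.deg2rad(5.0755); O=np.array([.5721,.0931])
def ch(x,y,z):
    "chest mm -> world m"
    c,s=np.cos(YAW),np.sin(YAW); return np.array([O[0]+(c*x-s*y)/1e3,O[1]+(s*x+c*y)/1e3,z/1e3])
def go(p,ydeg,obs=None):
    "TCP target p, tool down with tool y at ydeg (world, mod 180) -> row entries"
    o=obs or readout.get_obs(); R=Ro.from_quat(o['tool_rot']); best=None
    for a in (ydeg,ydeg+180):
        a=np.deg2rad(a); y=np.array([np.cos(a),np.sin(a),0]); z=np.array([0,0,-1.]); T=Ro.from_matrix(np.c_[np.cross(y,z),y,z])
        v=(R.inv()*T).as_rotvec()
        if best is None or np.linalg.norm(v)<np.linalg.norm(best): best=v
    return tool(p,o).round(1),best.round(3)
def pieces(im=None,zt=.012,thr=178):
    im=camera('top') if im is None else im; c=get_calibration('top'); g=cv2.cvtColor(im,cv2.COLOR_RGB2GRAY)
    m=(g>thr).astype(np.uint8); m[:150]=0; m[345:]=0; m[:,:358]=0; m[:,:]*=1; m[:,475:]=0
    for k in cv2.findContours(m,cv2.RETR_EXTERNAL,cv2.CHAIN_APPROX_NONE)[0]:
        if cv2.contourArea(k)<80: continue
        W=np.array([onz(c,u,v,zt)[:2] for u,v in k[:,0]],np.float32)*1000
        (x,y),(w,h),a=cv2.minAreaRect(W); 
        if w<h: a+=90
        print('piece px',k[:,0].mean(0).round(),'xy',np.round([x,y]),'size',np.round([w,h]),'long axis deg',round(a,1))
E
python3 - <<'E'
from h import *
pieces(np.load('top0.npy'))
print('knob',ch(-122,0,100)); c=get_calibration('top')
for p in [(-122,0,100),(0,185,96),(0,-185,96)]: print(p,ch(*p),proj(c,ch(*p)))
print(go(ch(-122,0,230),95.08)); print(go(ch(-122,0,250),95.08))
E
```

```text
piece px [412. 315.] xy [ 302. -323.] size [67. 38.] long axis deg 48.5
piece px [393. 275.] xy [ 420. -268.] size [54. 53.] long axis deg 45.3
piece px [436. 276.] xy [ 420. -399.] size [87. 43.] long axis deg 16.3
piece px [432. 228.] xy [ 571. -390.] size [54. 54.] long axis deg 63.7
piece px [389. 224.] xy [ 580. -255.] size [43. 88.] long axis deg 172.7
piece px [394. 177.] xy [ 728. -274.] size [ 82. 114.] long axis deg 174.3
knob [0.45057836 0.08230686 0.1       ]
(-122, 0, 100) [0.45057836 0.08230686 0.1       ] [277.88315304 262.21111477]
(0, 185, 96) [0.55573335 0.27737461 0.096     ] [212.24108127 225.59586241]
(0, -185, 96) [ 0.58846665 -0.09117461  0.096     ] [337.93751867 216.25100589]
(array([-380.5, -244.4,   73.6]), array([-0.002, -0.   , -0.498]))
(array([-380.5, -244.4,   53.6]), array([-0.002, -0.   , -0.498]))
```

Request:
send_rows:
  moves:
    - [[-380.5, -244.4, 53], [0, 0, -0.498], 60]
    - [[-380.5, -244.4, 53], [0, 0, -0.498], 60]
    - [[-380.5, -244.4, 53], [0, 0, -0.498], 60]
    - [[-380.5, -244.4, 53], [0, 0, -0.498], 60]
    - [[-380.5, -244.4, 53], [0, 0, -0.498], 60]
    - [[-380.5, -244.4, 53], [0, 0, -0.498], 60]
    - [[-380.5, -244.4, 53], [0, 0, -0.498], 60]
    - [[-380.5, -244.4, 53], [0, 0, -0.498], 60]
    - [[-380.5, -244.4, 53], [0, 0, -0.498], 60]
    - [[-380.5, -244.4, 53], [0, 0, -0.498], 60]
    - [[-380.5, -244.4, 53], [0, 0, -0.498], 60]
    - [[-380.5, -244.4, 53], [0, 0, -0.498], 60]

```text
clock: 1.1
eef_pos: [0.4524, 0.0784, 0.2496]
tool_rot: [-0.042, 0.999, -0.002, -0.0]
ft_force: [0.0, 0.6, 0.1]
grip_width: 0.06
```

```bash
python3 - <<'E'
from h import *
o=readout.get_obs(); print(o['clock'],o['eef_pos'],o['joint_pos'].round(2),go(ch(-122,0,148),95.08,o))
c=get_calibration('wrist'); im=camera('wrist'); print(c)
for p in [(-122,0,100),(0,185,96),(0,-185,96),(-160,213,64),(-160,-213,64),(124,213,64)]:
    q=proj(c,ch(*p),1); print(p,q)
    if 0<q[0]<640 and 0<q[1]<480: cv2.drawMarker(im,tuple(int(t) for t in q),(255,0,0),0,12)
save('w1',im)
E
```

```text
1.1 [0.45236806 0.07835842 0.24963054] [ 0.17  0.19 -0.2   1.18 -0.    0.09] (array([  1.4,   4.4, 101.6]), array([-0.003, -0.001, -0.005]))
{'fx': 371.64829954431775, 'fy': 371.64829954431775, 'cx': 322.45467492455134, 'cy': 238.09520444481612, 'R': array([[-0.08350934,  0.9965049 , -0.00204144],
       [ 0.95193306,  0.08037963,  0.29557157],
       [ 0.29470261,  0.02273967, -0.95531842]]), 't': array([-0.03931712, -0.45973442,  0.19204002])}
(-122, 0, 100) [330.28233179 246.70806644]
(0, 185, 96) [540.77633404 375.58317924]
(0, -185, 96) [115.18373861 378.37541835]
(-160, 213, 64) [584.63062885 186.96351432]
(-160, -213, 64) [ 69.35825794 188.62965117]
(124, 213, 64) [516.23008319 440.42526259]
```

View pics/w1.png

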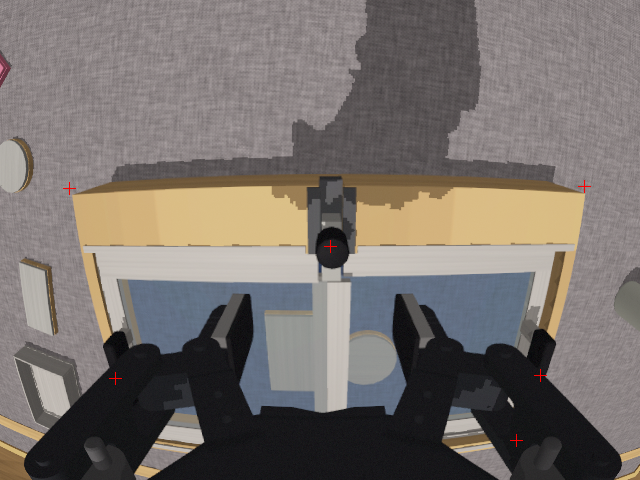

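The picture shows the knob at (331,247), right on its predicted mark; the chest corners agree within about 3 mm. Now I'll descend, grip the knob and draw it.

Request:
send_rows:
  moves:
    - [[1.4, 4.4, 30], [0, 0, -0.005], 60]
    - [[1.4, 4.4, 60], [0, 0, -0.005], 60]
    - [[1.4, 4.4, 85], [0, 0, -0.005], 60]
    - [[1.4, 4.4, 101], [0, 0, -0.005], 60]
    - [[1.4, 4.4, 101], [0, 0, -0.005], 50]
    - [[1.4, 4.4, 101], [0, 0, -0.005], 15]
    - [[1.4, 4.4, 101], [0, 0, -0.005], 15]
    - [[1.4, 4.4, 101], [0, 0, -0.005], 15]
    - [[1.4, 4.4, 101], [0, 0, -0.005], 15]
    - [[1.4, 4.4, 101], [0, 0, -0.005], 15]

```text
clock: 1.98
eef_pos: [0.4514, 0.0836, 0.1499]
tool_rot: [-0.044, 0.999, 0.0, 0.0]
ft_force: [-1.8, 5.7, -0.8]
grip_width: 0.0201
```

Request:
send_rows:
  moves:
    - [[10, 0, 0], [0, 0, 0], 15]
    - [[20, 0, 0], [0, 0, 0], 15]
    - [[27, 0, 0], [0, 0, 0], 15]
    - [[27, 0, 0], [0, 0, 0], 15]
    - [[27, 0, 0], [0, 0, 0], 15]

```text
clock: 2.4
eef_pos: [0.4251, 0.0814, 0.15]
tool_rot: [-0.044, 0.999, 0.0, 0.002]
ft_force: [6.7, 2.3, -14.4]
grip_width: 0.0197
```

Request:
send_rows:
  moves:
    - [[0, 0, 0], [0, 0, 0], 60]
    - [[0, 0, 0], [0, 0, 0], 60]
    - [[0, 0, 0], [0, 0, 0], 60]
    - [[0, 0, 0], [0, 0, 0], 60]
    - [[0, 0, -35], [0, 0, 0], 60]
    - [[0, 0, -65], [0, 0, 0], 60]
    - [[0, 0, -65], [0, 0, 0], 60]

```text
clock: 2.98
eef_pos: [0.4278, 0.0819, 0.2207]
tool_rot: [-0.044, 0.999, 0.001, 0.007]
ft_force: [2.7, 0.4, -0.6]
grip_width: 0.0598
```

```bash
python3 - <<'E'
from h import *
print(go(ch(0,185,215),95.08))
im=camera('top');c=get_calibration('top')
for p in [(-122,0,100),(-148,0,100)]: print(proj(c,ch(*p)))
o=readout.get_obs();print(o['eef_pos'],o['grip_width'])
E
```

```text
(array([-144.6,  183.4,    8.1]), array([ 0.002,  0.015, -0.   ]))
[277.88315304 262.21111477]
[278.49150781 271.15135907]
[0.42698134 0.08170037 0.21853978] 0.05973367944063022
```

Request:
send_rows:
  moves:
    - [[-144.6, 183.4, 8], [0, 0.014, 0], 60]
    - [[-144.6, 183.4, 8], [0, 0.014, 0], 60]
    - [[-144.6, 183.4, 8], [0, 0.014, 0], 60]
    - [[-144.6, 183.4, 8], [0, 0.014, 0], 60]
    - [[-144.6, 183.4, 8], [0, 0.014, 0], 60]
    - [[-144.6, 183.4, 8], [0, 0.014, 0], 60]
    - [[-144.6, 183.4, 8], [0, 0.014, 0], 60]
    - [[-144.6, 183.4, 8], [0, 0.014, 0], 60]
    - [[-144.6, 183.4, 8], [0, 0.014, 0], 60]

```text
clock: 3.78
eef_pos: [0.5539, 0.2765, 0.2113]
tool_rot: [-0.044, 0.999, -0.0, -0.002]
ft_force: [0.7, -0.6, 0.2]
grip_width: 0.0601
```

```bash
python3 - <<'E'
from h import *
print(go(ch(0,185,143),95.08))
c=get_calibration('wrist'); im=camera('wrist')
for p in [(-148,0,100),(0,185,96),(0,-185,96),(-40,185,96),(40,185,96)]:
    q=proj(c,ch(*p),1); print(p,q)
    if 0<q[0]<640 and 0<q[1]<480: cv2.drawMarker(im,tuple(int(t) for t in q),(255,0,0),0,12)
save('w2',im)
E
```

```text
(array([-2.2,  0.7, 68.3]), array([-0.   , -0.004, -0.   ]))
(-148, 0, 100) [22.61318539 40.3229795 ]
(0, 185, 96) [324.36122085 273.44148486]
(0, -185, 96) [-77.19624362 258.74807866]
(-40, 185, 96) [324.5034725  200.18836674]
(40, 185, 96) [324.19735223 336.53190766]
```

View pics/w2.png

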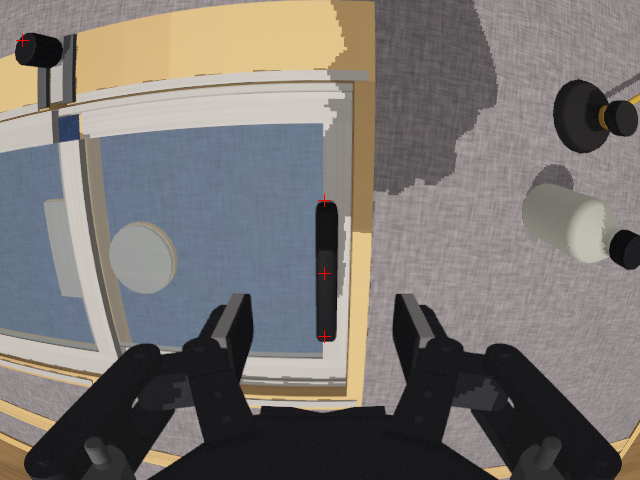

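The pull spans (317..337, 200..342) and sits on its predicted marks. The knob appears near (27,48), against a prediction of (23,40) if fully drawn, so I'll check the bolt in the top view.

```bash
python3 - <<'E'
from h import *
a=np.load('top0.npy'); s=np.load('scene0.npy'); b=camera('top'); t=camera('scene')
cs=get_calibration('scene')
for x in (-122,-143,-148): print(x,proj(cs,ch(x,0,100)),proj(get_calibration('top'),ch(x,0,100)))
A=np.hstack([a[240:290,255:300],b[240:290,255:300]]); B=np.hstack([s[180:230,310:355],t[180:230,310:355]])
save('bolt',np.vstack([A,B]),None,6)
E
```

```text
-122 [333.3608166  197.24775441] [277.88315304 262.21111477]
-143 [327.18490546 194.02137367] [278.3743357 269.4294242]
-148 [325.72242251 193.2573525 ] [278.49150781 271.15135907]
```

View pics/bolt.png

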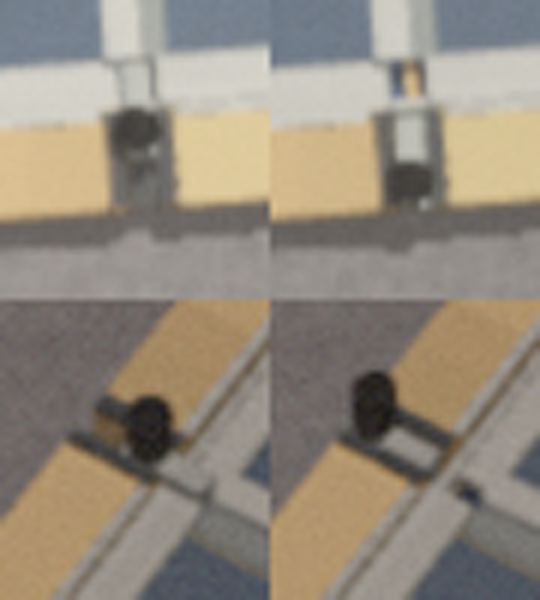

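In the top view the knob moved by about 8.8 px, roughly 25.6 mm, so the bolt is fully drawn. Next I'll grip the lower lid's pull.

Request:
send_rows:
  moves:
    - [[-2, 0.7, 25], [0, -0.004, 0], 60]
    - [[-2, 0.7, 48], [0, -0.004, 0], 60]
    - [[-2, 0.7, 66], [0, -0.004, 0], 60]
    - [[-2, 0.7, 68], [0, -0.004, 0], 60]
    - [[-2, 0.7, 68], [0, -0.004, 0], 5]
    - [[-2, 0.7, 68], [0, -0.004, 0], 5]
    - [[-2, 0.7, 68], [0, -0.004, 0], 5]
    - [[-2, 0.7, 68], [0, -0.004, 0], 5]
    - [[-2, 0.7, 68], [0, -0.004, 0], 5]
    - [[-2, 0.7, 68], [0, -0.004, 0], 5]

```text
clock: 4.77
eef_pos: [0.557, 0.2774, 0.1468]
tool_rot: [-0.044, 0.999, 0.001, 0.002]
ft_force: [-1.0, 0.6, 6.5]
grip_width: 0.0106
```

Request:
send_rows:
  moves:
    - [[0, -12, 0], [0, 0, 0], 5]
    - [[0, -28, 0], [0, 0, 0], 5]
    - [[0, -44, 0], [0, 0, 0], 5]
    - [[0, -60, 0], [0, 0, 0], 5]
    - [[0, -76, 0], [0, 0, 0], 5]
    - [[0, -92, 0], [0, 0, 0], 5]
    - [[0, -108, 0], [0, 0, 0], 5]
    - [[0, -120, 0], [0, 0, 0], 5]
    - [[0, -128, 0], [0, 0, 0], 5]
    - [[0, -131, 0], [0, 0, 0], 5]
    - [[0, -131, 0], [0, 0, 0], 5]
    - [[0, -131, 0], [0, 0, 0], 5]

```text
clock: 5.77
eef_pos: [0.5683, 0.1488, 0.1468]
tool_rot: [-0.044, 0.999, 0.004, 0.003]
ft_force: [-1.0, 9.1, 0.8]
grip_width: 0.0108
```

Request:
send_rows:
  moves:
    - [[0, 0, 0], [0, 0, 0], 40]
    - [[0, 0, 0], [0, 0, 0], 40]
    - [[0, 0, 0], [0, 0, 0], 40]
    - [[0, 0, -35], [0, 0, 0], 50]
    - [[0, 0, -75], [0, 0, 0], 75]
    - [[0, 0, -105], [0, 0, 0], 75]
    - [[0, 0, -105], [0, 0, 0], 75]

```text
clock: 6.35
eef_pos: [0.571, 0.1479, 0.2596]
tool_rot: [-0.044, 0.999, 0.005, 0.009]
ft_force: [1.6, 0.1, 0.8]
grip_width: 0.0751
```

```bash
python3 - <<'E'
from h import *
pieces(); print(readout.get_obs()['eef_pos'],go([.420,-.268,.20],95.08))
E
```

```text
piece px [393. 275.] xy [ 419. -269.] size [54. 51.] long axis deg 64.0
piece px [436. 276.] xy [ 419. -399.] size [84. 43.] long axis deg 16.4
piece px [432. 228.] xy [ 569. -390.] size [50. 51.] long axis deg 179.4
piece px [389. 224.] xy [ 579. -255.] size [43. 84.] long axis deg 172.7
piece px [394. 178.] xy [ 729. -273.] size [ 79. 111.] long axis deg 174.8
[0.56998255 0.14770456 0.25648243] (array([ 186.7, -401.4,   50.4]), array([ 0.009,  0.015, -0.001]))
```

Request:
send_rows:
  moves:
    - [[187, -401, 50], [0.009, 0.015, 0], 80]
    - [[187, -401, 50], [0.009, 0.015, 0], 80]
    - [[187, -401, 50], [0.009, 0.015, 0], 80]
    - [[187, -401, 50], [0.009, 0.015, 0], 80]
    - [[187, -401, 50], [0.009, 0.015, 0], 80]
    - [[187, -401, 50], [0.009, 0.015, 0], 80]
    - [[187, -401, 50], [0.009, 0.015, 0], 80]
    - [[187, -401, 50], [0.009, 0.015, 0], 80]
    - [[187, -401, 50], [0.009, 0.015, 0], 80]
    - [[187, -401, 50], [0.009, 0.015, 0], 80]
    - [[187, -401, 50], [0.009, 0.015, 0], 80]
    - [[187, -401, 50], [0.009, 0.015, 0], 80]

```text
clock: 7.4
eef_pos: [0.4166, -0.2719, 0.1985]
tool_rot: [-0.04, 0.999, -0.001, -0.002]
ft_force: [0.1, 0.2, -1.3]
grip_width: 0.0801
```

```bash
cat >> h.py <<'E'
def wpieces(zt=.012,thr=165,im=None):
    "pale blobs in the wrist view -> world, on plane zt"
    c=get_calibration('wrist'); im=camera('wrist') if im is None else im
    h=cv2.cvtColor(im,cv2.COLOR_RGB2HSV); m=((h[:,:,2]>thr)&(h[:,:,1]<30)).astype(np.uint8); m=cv2.morphologyEx(m,cv2.MORPH_OPEN,np.ones((5,5)))
    for k in cv2.findContours(m,cv2.RETR_EXTERNAL,cv2.CHAIN_APPROX_NONE)[0]:
        if cv2.contourArea(k)<800: continue
        W=np.array([onz(c,u,v,zt,True)[:2] for u,v in k[:,0]],np.float32)*1000
        (x,y),(w,hh),a=cv2.minAreaRect(W); a+=90*(w<hh)
        print('w px',k[:,0].mean(0).round(),'xy',np.round([x,y],1),'size',np.round([w,hh],1),'long deg',round(a,1))
    return im
E
python3 - <<'E'
from h import *
print(readout.get_obs()['eef_pos'],go([.420,-.268,.076],95.08))
im=wpieces(); save('w3',im)
E
```

```text
[ 0.41662734 -0.2718518   0.19850045] (array([ -4.2,   3.7, 122.5]), array([-0.001, -0.004, -0.008]))
w px [329. 388.] xy [ 560.7 -254.4] size [44.4 53.1] long deg 172.7
w px [596. 351.] xy [522.6  31. ] size [ 33.2 156.7] long deg 94.9
w px [326. 237.] xy [ 419.9 -269.4] size [56.7 56.7] long deg 4.7
w px [156. 222.] xy [ 419.1 -401.2] size [87.9 43.8] long deg 16.3
```

View pics/w3.png

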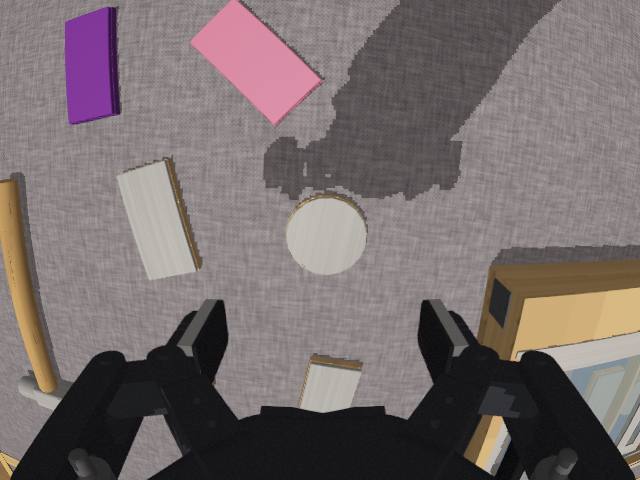

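The wrist picture shows disc A at (326,237), i.e. world (0.420, -0.269), which agrees with the top view. The tiles are at (156,222) and (330,388), and the decoys are at the top. I'll grip disc A now.

Request:
send_rows:
  moves:
    - [[-4.2, 2.5, 30], [0, 0, -0.008], 80]
    - [[-4.2, 2.5, 65], [0, 0, -0.008], 80]
    - [[-4.2, 2.5, 95], [0, 0, -0.008], 80]
    - [[-4.2, 2.5, 115], [0, 0, -0.008], 80]
    - [[-4.2, 2.5, 124], [0, 0, -0.008], 80]
    - [[-4.2, 2.5, 124], [0, 0, -0.008], 80]
    - [[-4.2, 2.5, 124], [0, 0, -0.008], 80]

```text
clock: 8.03
eef_pos: [0.4213, -0.2664, 0.0748]
tool_rot: [-0.046, 0.999, 0.001, -0.002]
ft_force: [0.1, -0.3, 1.1]
grip_width: 0.0801
```

Request:
send_rows:
  moves:
    - [[1, -2.7, 4], [0, 0, 0], 80]
    - [[1, -2.7, 4], [0, 0, 0], 75]
    - [[1, -2.7, 4], [0, 0, 0], 50]
    - [[1, -2.7, 4], [0, 0, 0], 50]
    - [[1, -2.7, 4], [0, 0, 0], 50]
    - [[1, -2.7, 4], [0, 0, 0], 50]
    - [[1, -2.7, 4], [0, 0, 0], 50]

```text
clock: 8.62
eef_pos: [0.4212, -0.2696, 0.0726]
tool_rot: [-0.045, 0.999, -0.0, -0.001]
ft_force: [-1.5, 0.1, 7.0]
grip_width: 0.0573
```

Request:
send_rows:
  moves:
    - [[0, 0, -10], [0, 0, 0], 50]
    - [[0, 0, -30], [0, 0, 0], 50]
    - [[0, 0, -55], [0, 0, 0], 50]
    - [[0, 0, -85], [0, 0, 0], 50]
    - [[0, 0, -115], [0, 0, 0], 50]
    - [[0, 0, -130], [0, 0, 0], 50]
    - [[0, 0, -130], [0, 0, 0], 50]

```text
clock: 9.2
eef_pos: [0.4235, -0.2709, 0.2074]
tool_rot: [-0.045, 0.999, -0.003, 0.003]
ft_force: [0.2, -0.5, -1.3]
grip_width: 0.0574
```

```bash
python3 - <<'E'
from h import *
o=readout.get_obs();print(o['eef_pos'],o['grip_width'])
for x in (-40,40): print(x,ch(x,136,0),go(ch(x,136,190),95.08))
im=camera('wrist'); save('w4',im)
E
```

```text
[ 0.42348457 -0.27092898  0.20740351] 0.057362575045808877
-40 [0.52022514 0.22502801 0.        ] (array([-141.3,  485.2,   15.3]), array([-0.006,  0.006,  0.002]))
40 [0.59991146 0.23210548 0.        ] (array([-221.3,  485. ,   15.8]), array([-0.006,  0.006,  0.002]))
```

View pics/w4.png

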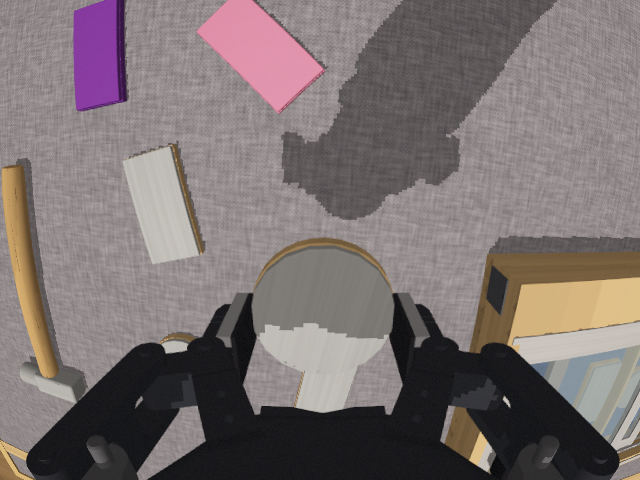

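The disc is held level between the pads (centre (323,305)). I'll carry it to the left bay at chest (40,136).

Request:
send_rows:
  moves:
    - [[-221, 485, 5], [-0.006, 0.006, 0], 50]
    - [[-221, 485, 5], [-0.006, 0.006, 0], 50]
    - [[-221, 485, 5], [-0.006, 0.006, 0], 50]
    - [[-221, 485, 5], [-0.006, 0.006, 0], 50]
    - [[-221, 485, 5], [-0.006, 0.006, 0], 50]
    - [[-221, 485, 5], [-0.006, 0.006, 0], 50]
    - [[-221, 485, 5], [-0.006, 0.006, 0], 50]
    - [[-221, 485, 5], [-0.006, 0.006, 0], 50]
    - [[-221, 485, 5], [-0.006, 0.006, 0], 50]
    - [[-221, 485, 5], [-0.006, 0.006, 0], 50]
    - [[-221, 485, 5], [-0.006, 0.006, 0], 50]
    - [[-221, 485, 5], [-0.006, 0.006, 0], 50]

```text
clock: 10.25
eef_pos: [0.587, 0.2037, 0.1968]
tool_rot: [-0.046, 0.999, 0.0, -0.003]
ft_force: [1.0, -0.6, -0.8]
grip_width: 0.0572
```

```bash
python3 - <<'E'
from h import *
o=readout.get_obs();print(o['eef_pos'],o['grip_width'],go(ch(40,136,180),95.08))
E
```

```text
[0.58704906 0.20371435 0.19678516] 0.05715539780757409 (array([-15.5,  27.1,  16.7]), array([ 0.001, -0.006,  0.002]))
```

Request:
send_rows:
  moves:
    - [[-15.5, 27, 5], [0, -0.006, 0], 50]
    - [[-15.5, 27, 20], [0, -0.006, 0], 50]
    - [[-15.5, 27, 45], [0, -0.006, 0], 50]
    - [[-15.5, 27, 65], [0, -0.006, 0], 50]
    - [[-15.5, 27, 80], [0, -0.006, 0], 50]
    - [[-15.5, 27, 90], [0, -0.006, 0], 50]
    - [[-15.5, 27, 97], [0, -0.006, 0], 50]
    - [[-15.5, 27, 97], [0, -0.006, 0], 50]
    - [[-15.5, 27, 97], [0, -0.006, 0], 50]

```text
clock: 11.0
eef_pos: [0.5994, 0.2319, 0.0995]
tool_rot: [-0.045, 0.999, 0.001, -0.0]
ft_force: [0.1, -0.8, -1.3]
grip_width: 0.0573
```

```bash
python3 - <<'E'
from h import *
o=readout.get_obs();print(o['eef_pos'],o['ft_force'],go(ch(40,136,87),95.08))
E
```

```text
[0.59936029 0.23190963 0.09945686] [ 0.0762076  -0.7993504  -1.30618572] (array([-0.6,  0.1, 12.5]), array([ 0.001, -0.001,  0.002]))
```

Request:
send_rows:
  moves:
    - [[0, 0, 5], [0, 0, 0], 50]
    - [[0, 0, 9], [0, 0, 0], 50]
    - [[0, 0, 13], [0, 0, 0], 50]
    - [[0, 0, 13], [0, 0, 0], 50]
    - [[0, 0, 13], [0, 0, 0], 50]

```text
clock: 11.42
eef_pos: [0.5996, 0.232, 0.0868]
tool_rot: [-0.045, 0.999, 0.001, -0.0]
ft_force: [-0.3, 0.2, 0.6]
grip_width: 0.0569
```

Request:
send_rows:
  moves:
    - [[0, 0, 0.5], [0, 0, 0], 62]
    - [[0, 0, 0.5], [0, 0, 0], 66]
    - [[0, 0, 0.5], [0, 0, 0], 74]
    - [[0, 0, 0.5], [0, 0, 0], 74]
    - [[0, 0, -10], [0, 0, 0], 74]
    - [[0, 0, -35], [0, 0, 0], 74]
    - [[0, 0, -70], [0, 0, 0], 74]
    - [[0, 0, -105], [0, 0, 0], 74]
    - [[0, 0, -125], [0, 0, 0], 74]
    - [[0, 0, -125], [0, 0, 0], 74]

```text
clock: 12.25
eef_pos: [0.6024, 0.2329, 0.2196]
tool_rot: [-0.045, 0.999, 0.003, 0.006]
ft_force: [0.3, 0.6, 0.8]
grip_width: 0.0738
```

```bash
python3 - <<'E'
from h import *
print(readout.get_obs()['eef_pos'],'expect',ch(40,136,26)*1000)
im=wpieces(.026); save('w5',im)
pieces()
print(go([.569,-.390,.20],40),go([.569,-.390,.20],95.08))
E
```

```text
[0.60241355 0.23288548 0.21957296] expect [599.91146031 232.10547714  26.        ]
w px [322. 347.] xy [708.4 243.4] size [  6.8 151.6] long deg 95.0
w px [209. 276.] xy [655.  149.2] size [ 43.8 104.9] long deg 146.3
w px [320. 219.] xy [599.5 231.6] size [54.1 57.4] long deg 95.2
w px [630. 172.] xy [524.  510.5] size [54.8 33.8] long deg 16.9
w px [ 12. 204.] xy [607.2 -62.9] size [162.9  18.7] long deg 5.0
w px [54. 64.] xy [480.6  -9.6] size [ 27.7 128.3] long deg 95.1
w px [156. 150.] xy [595.8  73.1] size [173.8 430.1] long deg 145.0
w px [240.   8.] xy [445.3 157.1] size [  7.2 148.2] long deg 95.1
piece px [436. 276.] xy [ 419. -399.] size [84. 43.] long axis deg 16.2
piece px [432. 228.] xy [ 569. -390.] size [50. 51.] long axis deg 179.4
piece px [389. 224.] xy [ 579. -255.] size [43. 84.] long axis deg 172.7
piece px [394. 178.] xy [ 729. -273.] size [ 79. 110.] long axis deg 174.3
(array([  87.5, -616.7,   12.1]), array([0.004, 0.002, 0.963])) (array([  87.5, -616.7,   12.1]), array([0.002, 0.003, 0.002]))
```

View pics/w5.png

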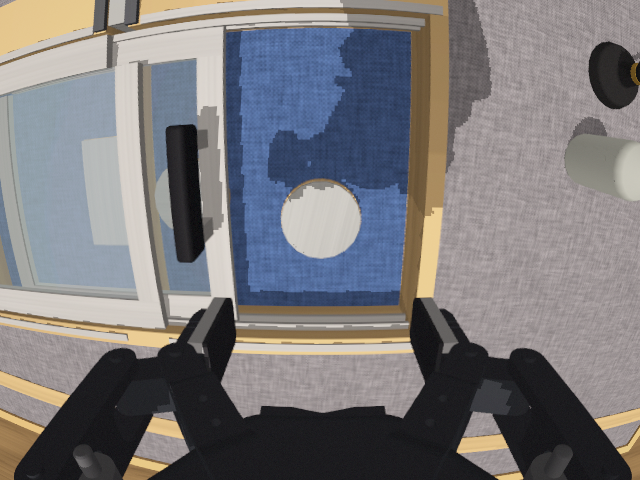

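Disc A lies flat on the felt at (320,219), measured at (0.5995, 0.2316) as planned. Now disc B.

Request:
send_rows:
  moves:
    - [[87, -617, 10], [0, 0.003, 0], 80]
    - [[87, -617, 10], [0, 0.003, 0], 80]
    - [[87, -617, 10], [0, 0.003, 0], 80]
    - [[87, -617, 10], [0, 0.003, 0], 80]
    - [[87, -617, 10], [0, 0.003, 0], 80]
    - [[87, -617, 10], [0, 0.003, 0], 80]
    - [[87, -617, 10], [0, 0.003, 0], 80]
    - [[87, -617, 10], [0, 0.003, 0], 80]
    - [[87, -617, 10], [0, 0.003, 0], 80]
    - [[87, -617, 10], [0, 0.003, 0], 80]
    - [[87, -617, 10], [0, 0.003, 0], 80]
    - [[87, -617, 10], [0, 0.003, 0], 80]

```text
clock: 13.35
eef_pos: [0.574, -0.2691, 0.202]
tool_rot: [-0.045, 0.999, 0.002, -0.002]
ft_force: [0.8, 0.3, 1.0]
grip_width: 0.0801
```

```bash
python3 - <<'E'
from h import *
print(readout.get_obs()['eef_pos'],go([.570,-.390,.18],95.08))
E
```

```text
[ 0.57396537 -0.26909428  0.20198129] (array([  14.8, -120.1,   21.5]), array([ 0.004, -0.003,  0.002]))
```

Request:
send_rows:
  moves:
    - [[15, -120, 21], [0.004, -0.003, 0], 80]
    - [[15, -120, 21], [0.004, -0.003, 0], 80]
    - [[15, -120, 21], [0.004, -0.003, 0], 80]
    - [[15, -120, 21], [0.004, -0.003, 0], 80]
    - [[15, -120, 21], [0.004, -0.003, 0], 80]
    - [[15, -120, 21], [0.004, -0.003, 0], 80]

```text
clock: 13.85
eef_pos: [0.5689, -0.3894, 0.1784]
tool_rot: [-0.045, 0.999, 0.002, -0.002]
ft_force: [-0.3, 1.1, -0.2]
grip_width: 0.0801
```

```bash
python3 - <<'E'
from h import *
print(readout.get_obs()['eef_pos'],go([.570,-.390,.071],95.08)); wpieces()
E
```

```text
[ 0.56885056 -0.38935333  0.17835645] (array([ -1.4,  -1.1, 107.3]), array([ 0.003, -0.003,  0.001]))
w px [412. 395.] xy [ 701.3 -300.1] size [23.2 46.7] long deg 173.9
w px [ 88. 306.] xy [ 643.3 -583.4] size [89.8 23.9] long deg 89.7
w px [498. 265.] xy [ 578.4 -256.9] size [44.3 87.9] long deg 172.7
w px [318. 242.] xy [ 571.9 -391.2] size [53.6 57.1] long deg 99.7
w px [324.  35.] xy [ 434.  -397.5] size [57.8 44.3] long deg 15.8
```

Request:
send_rows:
  moves:
    - [[-2.4, -2, 30], [0.003, -0.003, 0], 80]
    - [[-2.4, -2, 60], [0.003, -0.003, 0], 80]
    - [[-2.4, -2, 85], [0.003, -0.003, 0], 80]
    - [[-2.4, -2, 100], [0.003, -0.003, 0], 80]
    - [[-2.4, -2, 107], [0.003, -0.003, 0], 80]
    - [[-2.4, -2, 107], [0.003, -0.003, 0], 80]
    - [[-2.4, -2, 107], [0.003, -0.003, 0], 80]

```text
clock: 14.48
eef_pos: [0.5726, -0.3892, 0.0732]
tool_rot: [-0.047, 0.999, -0.0, 0.001]
ft_force: [0.1, -0.8, 0.4]
grip_width: 0.08
```

Request:
send_rows:
  moves:
    - [[1, -1.8, 2], [0, 0, 0], 80]
    - [[1, -1.8, 2], [0, 0, 0], 75]
    - [[1, -1.8, 2], [0, 0, 0], 50]
    - [[1, -1.8, 2], [0, 0, 0], 50]
    - [[1, -1.8, 2], [0, 0, 0], 50]
    - [[1, -1.8, 2], [0, 0, 0], 50]
    - [[1, -1.8, 2], [0, 0, 0], 50]

```text
clock: 15.07
eef_pos: [0.5727, -0.3918, 0.0735]
tool_rot: [-0.046, 0.999, -0.001, 0.002]
ft_force: [0.0, -0.3, 6.5]
grip_width: 0.0573
```

Request:
send_rows:
  moves:
    - [[0, 0, -10], [0, 0, 0], 50]
    - [[0, 0, -30], [0, 0, 0], 50]
    - [[0, 0, -55], [0, 0, 0], 50]
    - [[0, 0, -85], [0, 0, 0], 50]
    - [[0, 0, -115], [0, 0, 0], 50]
    - [[0, 0, -130], [0, 0, 0], 50]
    - [[0, 0, -130], [0, 0, 0], 50]

```text
clock: 15.65
eef_pos: [0.5739, -0.3929, 0.21]
tool_rot: [-0.046, 0.999, -0.005, 0.007]
ft_force: [0.6, -0.6, 0.5]
grip_width: 0.0569
```

```bash
python3 - <<'E'
from h import *
o=readout.get_obs();print(o['eef_pos'],o['grip_width'],o['joint_pos'].round(2))
for x in (-40,): print(x,ch(x,136,0),go(ch(x,136,200),95.08))
E
```

```text
[ 0.57389158 -0.39287317  0.21000794] 0.05690376524561681 [-0.6   0.67  0.44  1.32  0.   -0.69]
-40 [0.52022514 0.22502801 0.        ] (array([ -3.7, 620.3,   4.1]), array([-0.01 ,  0.013,  0.004]))
```

Request:
send_rows:
  moves:
    - [[-3.7, 620, 5], [-0.01, 0.013, 0.004], 50]
    - [[-3.7, 620, 5], [-0.01, 0.013, 0.004], 50]
    - [[-3.7, 620, 5], [-0.01, 0.013, 0.004], 50]
    - [[-3.7, 620, 5], [-0.01, 0.013, 0.004], 50]
    - [[-3.7, 620, 5], [-0.01, 0.013, 0.004], 50]
    - [[-3.7, 620, 5], [-0.01, 0.013, 0.004], 50]
    - [[-3.7, 620, 5], [-0.01, 0.013, 0.004], 50]
    - [[-3.7, 620, 5], [-0.01, 0.013, 0.004], 50]
    - [[-3.7, 620, 5], [-0.01, 0.013, 0.004], 50]
    - [[-3.7, 620, 5], [-0.01, 0.013, 0.004], 50]
    - [[-3.7, 620, 5], [-0.01, 0.013, 0.004], 50]
    - [[-3.7, 620, 5], [-0.01, 0.013, 0.004], 50]

```text
clock: 16.65
eef_pos: [0.5288, 0.1085, 0.1988]
tool_rot: [-0.044, 0.999, -0.0, -0.001]
ft_force: [-0.0, 0.4, -1.8]
grip_width: 0.0572
```

```bash
python3 - <<'E'
from h import *
o=readout.get_obs();print(o['eef_pos'],o['grip_width'],go(ch(-40,136,190),95.08))
E
```

```text
[0.52878244 0.1084774  0.19882266] 0.057241249412305704 (array([ -1.8, 116.9,   8.8]), array([ 0.   , -0.002, -0.   ]))
```

Request:
send_rows:
  moves:
    - [[-2, 117, 5], [0, -0.002, 0], 50]
    - [[-2, 117, 5], [0, -0.002, 0], 50]
    - [[-2, 117, 5], [0, -0.002, 0], 50]
    - [[-2, 117, 5], [0, -0.002, 0], 50]
    - [[-2, 117, 15], [0, -0.002, 0], 50]
    - [[-2, 117, 40], [0, -0.002, 0], 50]
    - [[-2, 117, 65], [0, -0.002, 0], 50]
    - [[-2, 117, 85], [0, -0.002, 0], 50]
    - [[-2, 117, 97], [0, -0.002, 0], 50]
    - [[-2, 117, 99], [0, -0.002, 0], 50]
    - [[-2, 117, 99], [0, -0.002, 0], 50]

```text
clock: 17.57
eef_pos: [0.5191, 0.2232, 0.0979]
tool_rot: [-0.043, 0.999, -0.001, -0.002]
ft_force: [-0.3, -0.6, -0.0]
grip_width: 0.0569
```

```bash
python3 - <<'E'
from h import *
o=readout.get_obs();print(o['eef_pos'],o['ft_force'],go(ch(-40,136,87.5),95.08))
E
```

```text
[0.51911569 0.2231603  0.09785048] [-0.30343808 -0.62835205 -0.0381816 ] (array([-1.3,  1.8, 10.3]), array([-0.002, -0.004, -0.002]))
```

Request:
send_rows:
  moves:
    - [[-1, 1.8, 4], [0, -0.004, 0], 50]
    - [[-1, 1.8, 8], [0, -0.004, 0], 50]
    - [[-1, 1.8, 11], [0, -0.004, 0], 50]
    - [[-1, 1.8, 11], [0, -0.004, 0], 50]
    - [[-1, 1.8, 11], [0, -0.004, 0], 50]

```text
clock: 17.98
eef_pos: [0.5204, 0.225, 0.0875]
tool_rot: [-0.043, 0.999, -0.001, 0.001]
ft_force: [-0.0, -0.2, 0.6]
grip_width: 0.0569
```

Release, rise, then look.

Request:
send_rows:
  moves:
    - [[0, 0, 1], [0, 0, 0], 50]
    - [[0, 0, 1], [0, 0, 0], 62]
    - [[0, 0, 1], [0, 0, 0], 66]
    - [[0, 0, 1], [0, 0, 0], 74]
    - [[0, 0, 1], [0, 0, 0], 74]
    - [[0, 0, -10], [0, 0, 0], 74]
    - [[0, 0, -35], [0, 0, 0], 74]
    - [[0, 0, -70], [0, 0, 0], 74]
    - [[0, 0, -105], [0, 0, 0], 74]
    - [[0, 0, -125], [0, 0, 0], 74]
    - [[0, 0, -125], [0, 0, 0], 74]

```text
clock: 18.9
eef_pos: [0.523, 0.2265, 0.2193]
tool_rot: [-0.043, 0.999, 0.001, 0.006]
ft_force: [0.9, 0.1, -0.3]
grip_width: 0.0742
```

```bash
python3 - <<'E'
from h import *
print(readout.get_obs()['eef_pos'],'expect',ch(-40,136,26)*1000, ch(40,136,26)*1000)
im=wpieces(.026)
pieces()
print(go(ch(0,55,215),95.08))
E
```

```text
[0.52298742 0.22645155 0.21933011] expect [520.22514143 225.02800707  26.        ] [599.91146031 232.10547714  26.        ]
w px [ 34. 362.] xy [717.2 -84.6] size [129.2  74.8] long deg 71.4
w px [321. 315.] xy [598.3 231.9] size [56.4 56.9] long deg 94.9
w px [616. 270.] xy [543.8 518.3] size [56.5 41.3] long deg 21.2
w px [319. 220.] xy [519.9 224.6] size [51.7 57.1] long deg 96.5
w px [132. 267.] xy [580.2  63.9] size [160.9  56.8] long deg 5.0
w px [ 54. 168.] xy [489.1 -15.6] size [ 35.9 141.2] long deg 95.1
w px [215. 159.] xy [495.3 142.8] size [ 76.3 160.3] long deg 95.0
piece px [436. 276.] xy [ 420. -399.] size [85. 43.] long axis deg 16.4
piece px [389. 224.] xy [ 580. -255.] size [43. 87.] long axis deg 172.7
piece px [395. 178.] xy [ 729. -273.] size [ 81. 112.] long axis deg 173.5
(array([-39.6, -81.3,  -0.6]), array([-0.   ,  0.004, -0.002]))
```

Both discs are where planned on the felt. Now I'll shut the lower lid.

Request:
send_rows:
  moves:
    - [[-40, -81, 0], [0, 0.004, 0], 50]
    - [[-40, -81, 0], [0, 0.004, 0], 50]
    - [[-40, -81, 0], [0, 0.004, 0], 50]
    - [[-40, -81, 0], [0, 0.004, 0], 50]
    - [[-40, -81, 25], [0, 0.004, 0], 50]
    - [[-40, -81, 50], [0, 0.004, 0], 50]
    - [[-40, -81, 70], [0, 0.004, 0], 50]
    - [[-40, -81, 73], [0, 0.004, 0], 50]
    - [[-40, -81, 73], [0, 0.004, 0], 50]

```text
clock: 19.75
eef_pos: [0.5656, 0.1487, 0.1389]
tool_rot: [-0.044, 0.999, -0.001, -0.003]
ft_force: [0.4, 0.3, 0.3]
grip_width: 0.0497
```

Request:
send_rows:
  moves:
    - [[0, 0, 0], [0, 0, 0], 5]
    - [[0, 0, 0], [0, 0, 0], 5]
    - [[0, 0, 0], [0, 0, 0], 5]
    - [[0, 0, 0], [0, 0, 0], 5]
    - [[0, 0, 0], [0, 0, 0], 5]

```text
clock: 20.17
eef_pos: [0.5662, 0.1492, 0.1403]
tool_rot: [-0.044, 0.999, -0.0, -0.002]
ft_force: [-1.6, 2.0, 3.2]
grip_width: 0.0112
```

Request:
send_rows:
  moves:
    - [[0, 12, 0], [0, 0, 0], 5]
    - [[0, 28, 0], [0, 0, 0], 5]
    - [[0, 44, 0], [0, 0, 0], 5]
    - [[0, 60, 0], [0, 0, 0], 5]
    - [[0, 76, 0], [0, 0, 0], 5]
    - [[0, 92, 0], [0, 0, 0], 5]
    - [[0, 108, 0], [0, 0, 0], 5]
    - [[0, 120, 0], [0, 0, 0], 5]
    - [[0, 128, 0], [0, 0, 0], 5]
    - [[0, 132, 0], [0, 0, 0], 5]
    - [[0, 132, 0], [0, 0, 0], 5]
    - [[0, 132, 0], [0, 0, 0], 5]

```text
clock: 21.17
eef_pos: [0.5547, 0.279, 0.1404]
tool_rot: [-0.043, 0.999, -0.002, -0.002]
ft_force: [-0.7, -7.4, 1.7]
grip_width: 0.0109
```

Request:
send_rows:
  moves:
    - [[0, 0, 0], [0, 0, 0], 40]
    - [[0, 0, 0], [0, 0, 0], 40]
    - [[0, 0, 0], [0, 0, 0], 40]
    - [[0, 0, -35], [0, 0, 0], 50]
    - [[0, 0, -75], [0, 0, 0], 50]
    - [[0, 0, -75], [0, 0, 0], 50]

```text
clock: 21.67
eef_pos: [0.5583, 0.2816, 0.224]
tool_rot: [-0.043, 0.999, 0.001, 0.005]
ft_force: [1.7, 0.9, 1.9]
grip_width: 0.0499
```

```bash
python3 - <<'E'
from h import *
print(readout.get_obs()['eef_pos'],go(ch(0,-185,215),95.08))
E
```

```text
[0.55827387 0.28157661 0.22395531] (array([   2.4, -374. ,    8.2]), array([ 0.002,  0.009, -0.002]))
```

Request:
send_rows:
  moves:
    - [[2, -374, 8], [0.002, 0.009, 0], 50]
    - [[2, -374, 8], [0.002, 0.009, 0], 50]
    - [[2, -374, 8], [0.002, 0.009, 0], 50]
    - [[2, -374, 8], [0.002, 0.009, 0], 50]
    - [[2, -374, 8], [0.002, 0.009, 0], 50]
    - [[2, -374, 8], [0.002, 0.009, 0], 50]
    - [[2, -374, 8], [0.002, 0.009, 0], 50]
    - [[2, -374, 8], [0.002, 0.009, 0], 50]
    - [[2, -374, 8], [0.002, 0.009, 0], 50]
    - [[2, -374, 8], [0.002, 0.009, 0], 50]
    - [[2, -374, 8], [0.002, 0.009, 0], 50]
    - [[2, -374, 8], [0.002, 0.009, 0], 50]

```text
clock: 22.67
eef_pos: [0.589, -0.091, 0.2153]
tool_rot: [-0.043, 0.999, 0.0, 0.0]
ft_force: [0.3, 0.2, 0.1]
grip_width: 0.0499
```

```bash
python3 - <<'E'
from h import *
print(readout.get_obs()['eef_pos'],go(ch(0,-185,145),95.08))
c=get_calibration('wrist'); im=camera('wrist')
q=proj(c,ch(0,-185,96),1); print(q); h=im.max(2)
b=(h<40).astype(np.uint8); n,l,st,ce=cv2.connectedComponentsWithStats(b)
for i in range(1,n):
    if st[i][4]>300: print(st[i],ce[i].round())
E
```

```text
[ 0.58897429 -0.09096622  0.21528824] (array([ 0.6, -0.2, 70.3]), array([ 0.001,  0.001, -0.002]))
[322.65616153 265.62280787]
[ 583   30   47   40 1276] [606.  47.]
[ 314  195   22  138 2430] [325. 261.]
[   32   292   582   188 51327] [324. 415.]
```

Request:
send_rows:
  moves:
    - [[0, 0, 25], [0, 0, 0], 50]
    - [[0, 0, 48], [0, 0, 0], 50]
    - [[0, 0, 66], [0, 0, 0], 50]
    - [[0, 0, 69], [0, 0, 0], 50]
    - [[0, 0, 69], [0, 0, 0], 30]
    - [[0, 0, 69], [0, 0, 0], 5]
    - [[0, 0, 69], [0, 0, 0], 5]
    - [[0, 0, 69], [0, 0, 0], 5]
    - [[0, 0, 69], [0, 0, 0], 5]
    - [[0, 0, 69], [0, 0, 0], 5]

```text
clock: 23.55
eef_pos: [0.59, -0.0898, 0.1481]
tool_rot: [-0.044, 0.999, 0.001, 0.002]
ft_force: [-0.5, 3.1, 6.6]
grip_width: 0.0104
```

Request:
send_rows:
  moves:
    - [[0, 12, 0], [0, 0, 0], 5]
    - [[0, 28, 0], [0, 0, 0], 5]
    - [[0, 44, 0], [0, 0, 0], 5]
    - [[0, 60, 0], [0, 0, 0], 5]
    - [[0, 76, 0], [0, 0, 0], 5]
    - [[0, 92, 0], [0, 0, 0], 5]
    - [[0, 108, 0], [0, 0, 0], 5]
    - [[0, 120, 0], [0, 0, 0], 5]
    - [[0, 128, 0], [0, 0, 0], 5]
    - [[0, 131, 0], [0, 0, 0], 5]
    - [[0, 131, 0], [0, 0, 0], 5]
    - [[0, 131, 0], [0, 0, 0], 5]

```text
clock: 24.55
eef_pos: [0.5786, 0.0399, 0.1482]
tool_rot: [-0.044, 0.999, -0.0, 0.002]
ft_force: [1.1, -3.0, -1.2]
grip_width: 0.0106
```

Request:
send_rows:
  moves:
    - [[0, 0, 0], [0, 0, 0], 40]
    - [[0, 0, 0], [0, 0, 0], 40]
    - [[0, 0, 0], [0, 0, 0], 40]
    - [[0, 0, -35], [0, 0, 0], 50]
    - [[0, 0, -70], [0, 0, 0], 60]
    - [[0, 0, -70], [0, 0, 0], 60]

```text
clock: 25.05
eef_pos: [0.5816, 0.0405, 0.2255]
tool_rot: [-0.044, 0.999, 0.0, 0.008]
ft_force: [1.8, 0.2, 1.4]
grip_width: 0.0602
```

```bash
python3 - <<'E'
from h import *
pieces()
o=readout.get_obs();print(o['eef_pos'],go([.580,-.256,.19],82.7),go([.419,-.4,.19],106.3))
E
```

```text
piece px [436. 276.] xy [ 419. -399.] size [84. 43.] long axis deg 16.4
piece px [400. 223.] xy [ 583. -290.] size [43. 85.] long axis deg 172.7
piece px [394. 178.] xy [ 729. -273.] size [ 79. 111.] long axis deg 174.8
[0.58086536 0.0404608  0.22298431] (array([  27.3, -295.2,   32.7]), array([0.001, 0.014, 0.215])) (array([ 200.3, -424.5,   30.4]), array([-0.002,  0.014, -0.197]))
```

The tile near the dish was knocked and is now at (0.583, -0.290) at the same angle. I'll go above it and re-measure.

Request:
send_rows:
  moves:
    - [[27, -330, 33], [0, 0.014, 0.215], 75]
    - [[27, -330, 33], [0, 0.014, 0.215], 75]
    - [[27, -330, 33], [0, 0.014, 0.215], 75]
    - [[27, -330, 33], [0, 0.014, 0.215], 75]
    - [[27, -330, 33], [0, 0.014, 0.215], 75]
    - [[27, -330, 33], [0, 0.014, 0.215], 75]
    - [[27, -330, 33], [0, 0.014, 0.215], 75]
    - [[27, -330, 33], [0, 0.014, 0.215], 75]
    - [[27, -330, 33], [0, 0.014, 0.215], 75]
    - [[27, -330, 33], [0, 0.014, 0.215], 75]
    - [[27, -330, 33], [0, 0.014, 0.215], 75]

```text
clock: 26.02
eef_pos: [0.5828, -0.2903, 0.1887]
tool_rot: [0.064, 0.998, 0.001, -0.001]
ft_force: [0.1, -0.3, -0.6]
grip_width: 0.0752
```

```bash
python3 - <<'E'
from h import *
im=wpieces(); o=readout.get_obs(); print(o['eef_pos'],go([.583,-.291,.075],82.7))
save('w6',im)
E
```

```text
w px [361. 379.] xy [ 718.1 -275.7] size [78.6 77.6] long deg 84.3
w px [ 37. 330.] xy [ 642.3 -589.3] size [89.5 22.7] long deg 89.1
w px [319. 244.] xy [ 589.1 -292.4] size [44.1 75.4] long deg 172.5
w px [139.  44.] xy [ 419.6 -401.2] size [87.6 43.8] long deg 16.2
[ 0.58315465 -0.28951348  0.18910244] (array([ -0.2,  -1.7, 114.1]), array([ 0.002, -0.002,  0.001]))
```

View pics/w6.png

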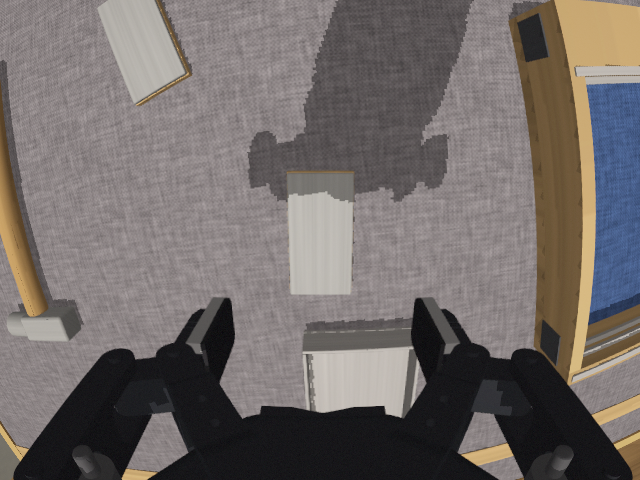

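The tile is centred at (319,232) and aligned with the jaws. Its near end is in shadow, which shortened the mask; the full-length centre is about (0.583, -0.292).

Request:
send_rows:
  moves:
    - [[0, -2.4, 30], [0, 0, 0], 75]
    - [[0, -2.4, 65], [0, 0, 0], 75]
    - [[0, -2.4, 95], [0, 0, 0], 75]
    - [[0, -2.4, 109], [0, 0, 0], 75]
    - [[0, -2.4, 115], [0, 0, 0], 75]
    - [[0, -2.4, 115], [0, 0, 0], 75]
    - [[0, -2.4, 115], [0, 0, 0], 75]

```text
clock: 26.65
eef_pos: [0.5836, -0.2907, 0.0751]
tool_rot: [0.062, 0.998, 0.001, -0.0]
ft_force: [0.0, -0.2, 0.3]
grip_width: 0.0749
```

Request:
send_rows:
  moves:
    - [[0, 0, 1], [0, 0, 0], 65]
    - [[0, 0, 1], [0, 0, 0], 38]
    - [[0, 0, 1], [0, 0, 0], 38]
    - [[0, 0, 1], [0, 0, 0], 38]
    - [[0, 0, 1], [0, 0, 0], 38]
    - [[0, 0, 1], [0, 0, 0], 38]

```text
clock: 27.15
eef_pos: [0.5849, -0.2912, 0.0766]
tool_rot: [0.062, 0.998, 0.0, 0.002]
ft_force: [0.4, 1.6, 6.1]
grip_width: 0.0438
```

Request:
send_rows:
  moves:
    - [[0, 0, -10], [0, 0, 0], 38]
    - [[0, 0, -30], [0, 0, 0], 38]
    - [[0, 0, -55], [0, 0, 0], 38]
    - [[0, 0, -85], [0, 0, 0], 38]
    - [[0, 0, -115], [0, 0, 0], 38]
    - [[0, 0, -130], [0, 0, 0], 38]
    - [[0, 0, -130], [0, 0, 0], 38]

```text
clock: 27.73
eef_pos: [0.5864, -0.2924, 0.2128]
tool_rot: [0.062, 0.998, -0.002, 0.007]
ft_force: [1.1, -0.3, -0.7]
grip_width: 0.044
```

```bash
python3 - <<'E'
from h import *
o=readout.get_obs();print(o['eef_pos'],o['grip_width'],o['joint_pos'].round(2))
print(ch(50,-136,0),go(ch(50,-136,200),95.08))
E
```

```text
[ 0.58644656 -0.2924392   0.21281095] 0.044014674694426166 [-0.46  0.59  0.29  1.26  0.   -0.34]
[ 0.63393565 -0.03794332  0.        ] (array([-15.3, 258.5,  12.4]), array([-0.004,  0.013, -0.213]))
```

Request:
send_rows:
  moves:
    - [[-15, 258, 5], [-0.004, 0.013, -0.213], 38]
    - [[-15, 258, 5], [-0.004, 0.013, -0.213], 38]
    - [[-15, 258, 5], [-0.004, 0.013, -0.213], 38]
    - [[-15, 258, 5], [-0.004, 0.013, -0.213], 38]
    - [[-15, 258, 5], [-0.004, 0.013, -0.213], 38]
    - [[-15, 258, 5], [-0.004, 0.013, -0.213], 38]
    - [[-15, 258, 5], [-0.004, 0.013, -0.213], 38]
    - [[-15, 258, 5], [-0.004, 0.013, -0.213], 38]
    - [[-15, 258, 5], [-0.004, 0.013, -0.213], 38]
    - [[-15, 258, 5], [-0.004, 0.013, -0.213], 38]

```text
clock: 28.57
eef_pos: [0.6329, -0.0397, 0.2066]
tool_rot: [-0.043, 0.999, -0.0, -0.001]
ft_force: [-0.2, 0.3, -0.4]
grip_width: 0.0437
```

```bash
python3 - <<'E'
from h import *
o=readout.get_obs();print(o['eef_pos'],o['grip_width'],go(ch(50,-136,100),95.08))
E
```

```text
[ 0.63290205 -0.03966533  0.20658805] 0.04373761387908206 (array([ -1.4,   1.6, 106.6]), array([-0.   , -0.002, -0.002]))
```

Request:
send_rows:
  moves:
    - [[-1.4, 1.6, 25], [0, -0.002, 0], 38]
    - [[-1.4, 1.6, 50], [0, -0.002, 0], 38]
    - [[-1.4, 1.6, 75], [0, -0.002, 0], 38]
    - [[-1.4, 1.6, 92], [0, -0.002, 0], 38]
    - [[-1.4, 1.6, 103], [0, -0.002, 0], 38]
    - [[-1.4, 1.6, 107], [0, -0.002, 0], 38]
    - [[-1.4, 1.6, 107], [0, -0.002, 0], 38]
    - [[-1.4, 1.6, 107], [0, -0.002, 0], 38]

```text
clock: 29.23
eef_pos: [0.6346, -0.0388, 0.1005]
tool_rot: [-0.043, 0.999, -0.0, 0.001]
ft_force: [0.3, -0.3, -0.1]
grip_width: 0.0443
```

Request:
send_rows:
  moves:
    - [[0, 0, 4], [0, 0, 0], 38]
    - [[0, 0, 7], [0, 0, 0], 38]
    - [[0, 0, 10], [0, 0, 0], 38]
    - [[0, 0, 10.5], [0, 0, 0], 38]
    - [[0, 0, 10.5], [0, 0, 0], 38]

```text
clock: 29.65
eef_pos: [0.635, -0.0389, 0.0907]
tool_rot: [-0.043, 0.999, -0.0, 0.002]
ft_force: [0.4, -1.1, 2.0]
grip_width: 0.0435
```

Request:
send_rows:
  moves:
    - [[0, 0, 0], [0, 0, 0], 48]
    - [[0, 0, 0], [0, 0, 0], 54]
    - [[0, 0, 0], [0, 0, 0], 64]
    - [[0, 0, 0], [0, 0, 0], 64]
    - [[0, 0, -10], [0, 0, 0], 64]
    - [[0, 0, -35], [0, 0, 0], 64]
    - [[0, 0, -70], [0, 0, 0], 64]
    - [[0, 0, -105], [0, 0, 0], 64]
    - [[0, 0, -120], [0, 0, 0], 64]
    - [[0, 0, -120], [0, 0, 0], 64]

```text
clock: 30.48
eef_pos: [0.6373, -0.0389, 0.2174]
tool_rot: [-0.043, 0.999, -0.001, 0.007]
ft_force: [0.2, -0.4, 0.8]
grip_width: 0.0641
```

```bash
python3 - <<'E'
from h import *
print(readout.get_obs()['eef_pos'],'expect',ch(50,-136,26)*1000)
im=wpieces(.026); save('w7',im)
pieces()
print(go([.419,-.401,.19],106.3))
E
```

```text
[ 0.63731101 -0.03893796  0.21741816] expect [633.93564843 -37.94332331  26.        ]
w px [322. 336.] xy [731.2 -31.5] size [  6.9 123.6] long deg 94.9
w px [ 76. 289.] xy [ 719.1 -263.9] size [61.4 98.5] long deg 174.3
w px [523. 280.] xy [660.3 168.9] size [ 93.9 262.7] long deg 90.7
w px [325. 232.] xy [641.6 -38.6] size [70.1 44.7] long deg 4.9
w px [612. 211.] xy [597.7 222.5] size [59.  61.4] long deg 94.7
w px [621. 125.] xy [520.  212.6] size [58.9 53.3] long deg 11.0
w px [518. 169.] xy [577.9 125.5] size [187.3  68.2] long deg 5.1
w px [578.  46.] xy [463.5 161.9] size [ 27.8 139.9] long deg 95.0
piece px [436. 276.] xy [ 419. -399.] size [84. 43.] long axis deg 16.4
piece px [394. 178.] xy [ 728. -273.] size [ 79. 109.] long axis deg 174.3
(array([ 246.4, -342.3,   21.1]), array([-0.002,  0.006, -0.199]))
```

View pics/w7.png

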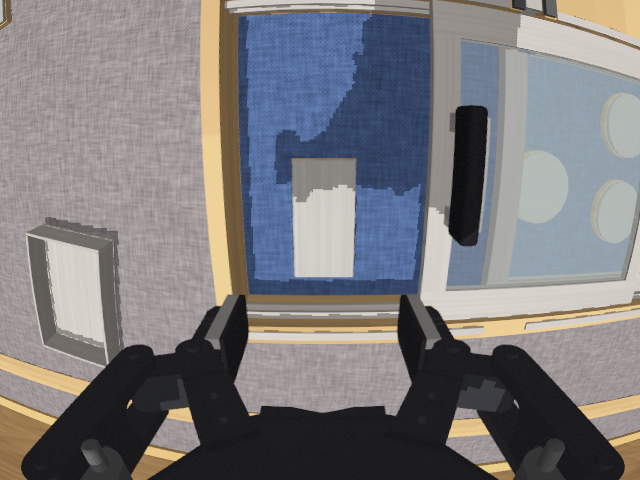

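Tile 1 lies flat on the felt at (324,217), about chest x 48. Both discs are visible under the shut lid on the right. Now tile 2, which hasn't moved.

Request:
send_rows:
  moves:
    - [[246, -342, 21], [0, 0.006, -0.199], 75]
    - [[246, -342, 21], [0, 0.006, -0.199], 75]
    - [[246, -342, 21], [0, 0.006, -0.199], 75]
    - [[246, -342, 21], [0, 0.006, -0.199], 75]
    - [[246, -342, 21], [0, 0.006, -0.199], 75]
    - [[246, -342, 21], [0, 0.006, -0.199], 75]
    - [[246, -342, 21], [0, 0.006, -0.199], 75]
    - [[246, -342, 21], [0, 0.006, -0.199], 75]
    - [[246, -342, 21], [0, 0.006, -0.199], 75]
    - [[246, -342, 21], [0, 0.006, -0.199], 75]
    - [[246, -342, 21], [0, 0.006, -0.199], 75]
    - [[246, -342, 21], [0, 0.006, -0.199], 75]

```text
clock: 31.58
eef_pos: [0.4167, -0.4022, 0.188]
tool_rot: [-0.139, 0.99, 0.001, -0.001]
ft_force: [0.3, 0.1, -0.3]
grip_width: 0.0752
```

```bash
python3 - <<'E'
from h import *
im=wpieces(); o=readout.get_obs(); print(o['eef_pos'],go([.4195,-.4012,.076],106.3)); save('w8',im)
E
```

```text
w px [323. 254.] xy [ 429.4 -398.7] size [66.  44.3] long deg 16.0
[ 0.41792166 -0.40069892  0.18835578] (array([ -1.6,  -1.1, 112.4]), array([ 0.002, -0.002, -0.002]))
```

View pics/w8.png

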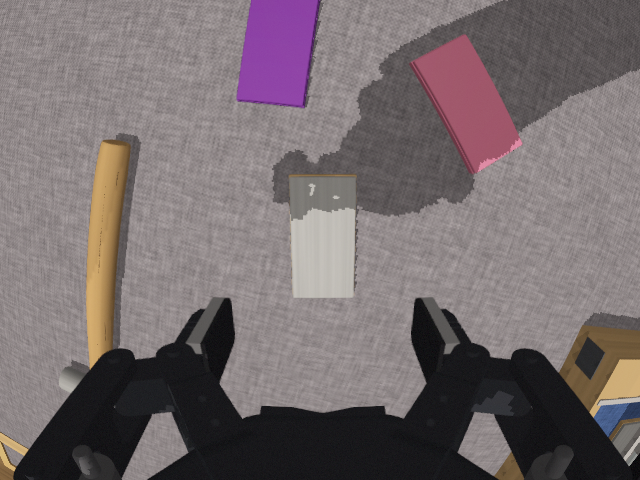

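The grey tile at (323,237) is aligned with the jaws, and the pink and purple decoys are clear of it. Grip.

Request:
send_rows:
  moves:
    - [[-1.6, -1, 30], [0, 0, 0], 75]
    - [[-1.6, -1, 65], [0, 0, 0], 75]
    - [[-1.6, -1, 95], [0, 0, 0], 75]
    - [[-1.6, -1, 108], [0, 0, 0], 75]
    - [[-1.6, -1, 113], [0, 0, 0], 75]
    - [[-1.6, -1, 113], [0, 0, 0], 75]
    - [[-1.6, -1, 113], [0, 0, 0], 75]

```text
clock: 32.22
eef_pos: [0.4206, -0.4003, 0.0758]
tool_rot: [-0.142, 0.99, 0.001, -0.001]
ft_force: [0.1, -0.3, 0.4]
grip_width: 0.0749
```

Request:
send_rows:
  moves:
    - [[0, 0, 0.5], [0, 0, 0], 65]
    - [[0, 0, 0.5], [0, 0, 0], 38]
    - [[0, 0, 0.5], [0, 0, 0], 38]
    - [[0, 0, 0.5], [0, 0, 0], 38]
    - [[0, 0, 0.5], [0, 0, 0], 38]
    - [[0, 0, 0.5], [0, 0, 0], 38]

```text
clock: 32.72
eef_pos: [0.4216, -0.401, 0.0774]
tool_rot: [-0.142, 0.99, -0.001, 0.001]
ft_force: [0.2, 0.3, 5.1]
grip_width: 0.0436
```

Request:
send_rows:
  moves:
    - [[0, 0, -10], [0, 0, 0], 38]
    - [[0, 0, -30], [0, 0, 0], 38]
    - [[0, 0, -55], [0, 0, 0], 38]
    - [[0, 0, -85], [0, 0, 0], 38]
    - [[0, 0, -115], [0, 0, 0], 38]
    - [[0, 0, -130], [0, 0, 0], 38]
    - [[0, 0, -130], [0, 0, 0], 38]

```text
clock: 33.3
eef_pos: [0.4231, -0.4026, 0.213]
tool_rot: [-0.141, 0.99, -0.004, 0.004]
ft_force: [0.1, -1.1, -1.1]
grip_width: 0.0438
```

```bash
python3 - <<'E'
from h import *
o=readout.get_obs();print(o['eef_pos'],o['grip_width'])
print(ch(-50,-136,0),go(ch(-50,-136,205),95.08))
E
```

```text
[ 0.42308043 -0.40261554  0.21302755] 0.043820340393982735
[ 0.53432775 -0.04679016  0.        ] (array([-206.4,  310.5,    6.2]), array([-0.009,  0.007,  0.195]))
```

Request:
send_rows:
  moves:
    - [[-206, 310, 5], [-0.009, 0.007, 0.195], 38]
    - [[-206, 310, 5], [-0.009, 0.007, 0.195], 38]
    - [[-206, 310, 5], [-0.009, 0.007, 0.195], 38]
    - [[-206, 310, 5], [-0.009, 0.007, 0.195], 38]
    - [[-206, 310, 5], [-0.009, 0.007, 0.195], 38]
    - [[-206, 310, 5], [-0.009, 0.007, 0.195], 38]
    - [[-206, 310, 5], [-0.009, 0.007, 0.195], 38]
    - [[-206, 310, 5], [-0.009, 0.007, 0.195], 38]
    - [[-206, 310, 5], [-0.009, 0.007, 0.195], 38]
    - [[-206, 310, 5], [-0.009, 0.007, 0.195], 38]
    - [[-206, 310, 5], [-0.009, 0.007, 0.195], 38]
    - [[-206, 310, 5], [-0.009, 0.007, 0.195], 38]

```text
clock: 34.3
eef_pos: [0.5333, -0.0473, 0.2052]
tool_rot: [-0.045, 0.999, -0.0, -0.001]
ft_force: [0.4, 0.1, -0.7]
grip_width: 0.0437
```

```bash
python3 - <<'E'
from h import *
o=readout.get_obs();print(o['eef_pos'],o['grip_width'],go(ch(-49,-136,101),95.08))
E
```

```text
[ 0.53334634 -0.04727937  0.20524768] 0.04370325527604575 (array([ -2.3,   0.4, 104.2]), array([-0.   , -0.002,  0.001]))
```

Request:
send_rows:
  moves:
    - [[-2.3, 0.4, 25], [0, -0.002, 0], 38]
    - [[-2.3, 0.4, 50], [0, -0.002, 0], 38]
    - [[-2.3, 0.4, 75], [0, -0.002, 0], 38]
    - [[-2.3, 0.4, 92], [0, -0.002, 0], 38]
    - [[-2.3, 0.4, 101], [0, -0.002, 0], 38]
    - [[-2.3, 0.4, 104], [0, -0.002, 0], 38]
    - [[-2.3, 0.4, 104], [0, -0.002, 0], 38]
    - [[-2.3, 0.4, 104], [0, -0.002, 0], 38]

```text
clock: 34.97
eef_pos: [0.5359, -0.0475, 0.1021]
tool_rot: [-0.044, 0.999, -0.0, 0.001]
ft_force: [0.9, 0.4, 0.3]
grip_width: 0.0436
```

Request:
send_rows:
  moves:
    - [[0, 0, 4], [0, 0, 0], 38]
    - [[0, 0, 7], [0, 0, 0], 38]
    - [[0, 0, 9.5], [0, 0, 0], 38]
    - [[0, 0, 9.5], [0, 0, 0], 38]
    - [[0, 0, 9.5], [0, 0, 0], 38]

```text
clock: 35.38
eef_pos: [0.5358, -0.0474, 0.0926]
tool_rot: [-0.044, 0.999, -0.0, 0.0]
ft_force: [0.2, -0.2, -1.9]
grip_width: 0.0441
```

Request:
send_rows:
  moves:
    - [[0, 0, 1], [0, 0, 0], 38]
    - [[0, 0, 2], [0, 0, 0], 38]
    - [[0, 0, 2], [0, 0, 0], 38]
    - [[0, 0, 2], [0, 0, 0], 38]

```text
clock: 35.72
eef_pos: [0.536, -0.0473, 0.0913]
tool_rot: [-0.044, 0.999, -0.0, 0.001]
ft_force: [-1.1, 0.9, 5.1]
grip_width: 0.0435
```

Request:
send_rows:
  moves:
    - [[0, 0, 0], [0, 0, 0], 48]
    - [[0, 0, 0], [0, 0, 0], 54]
    - [[0, 0, 0], [0, 0, 0], 64]
    - [[0, 0, 0], [0, 0, 0], 64]
    - [[0, 0, -10], [0, 0, 0], 64]
    - [[0, 0, -35], [0, 0, 0], 64]
    - [[0, 0, -70], [0, 0, 0], 64]
    - [[0, 0, -105], [0, 0, 0], 64]
    - [[0, 0, -120], [0, 0, 0], 64]
    - [[0, 0, -120], [0, 0, 0], 64]

```text
clock: 36.55
eef_pos: [0.5385, -0.0475, 0.217]
tool_rot: [-0.044, 0.999, -0.001, 0.006]
ft_force: [-0.0, 0.5, 0.2]
grip_width: 0.0643
```

```bash
python3 - <<'E'
from h import *
print(readout.get_obs()['eef_pos'],'expect',ch(-50,-136,26)*1000)
im=wpieces(.026); save('w9',im)
pieces()
print(go(ch(0,-55,215),95.08))
E
```

```text
[ 0.53851882 -0.04752963  0.21701928] expect [534.32774983 -46.7901609   26.        ]
w px [ 89. 357.] xy [ 707.9 -265.7] size [57.5 74.3] long deg 174.0
w px [323. 333.] xy [632.5 -39.4] size [86.1 44.2] long deg 4.7
w px [595. 310.] xy [598.5 227.7] size [57.  50.4] long deg 4.1
w px [522. 300.] xy [588.5 135.8] size [57.6 48.4] long deg 5.0
w px [616. 328.] xy [618.3 291.1] size [113.5 192. ] long deg 167.3
w px [435. 253.] xy [554.9  41.7] size [82.  20.7] long deg 4.8
w px [614. 233.] xy [517.6 220.6] size [56.1 50.6] long deg 4.6
w px [324. 234.] xy [542.9 -47.1] size [68.5 44.4] long deg 5.1
w px [550. 175.] xy [475.7 151.9] size [ 35.9 188. ] long deg 95.0
w px [264. 148.] xy [485.2 -95.7] size [11.4 78.9] long deg 95.1
piece px [394. 177.] xy [ 729. -273.] size [ 79. 112.] long axis deg 174.3
(array([-48.3,  81.7,  -2.5]), array([-0.001,  0.004,  0.   ]))
```

View pics/w9.png

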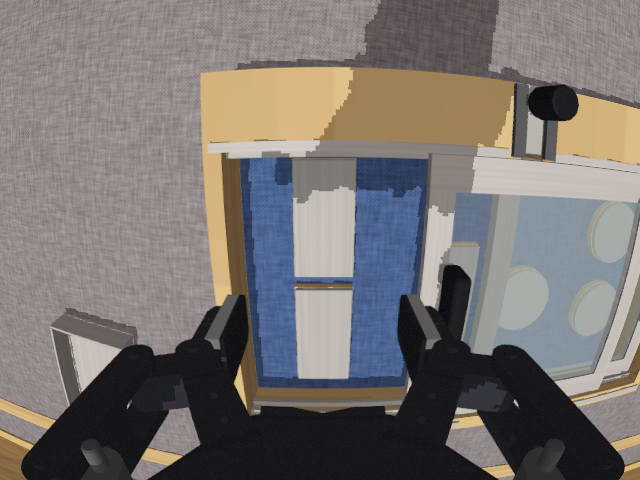

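Both tiles lie in the right bay, at (325,217) and (324,333). I'll check that tile 2's near edge, at row 158 by the front wall, agrees with it lying flat.

```bash
python3 - <<'E'
from h import *
c=get_calibration('wrist')
for p in [(-97,-136,26),(-7,-136,26),(-7,-136,14),(-110,-136,64),(-110,-136,14),(-97,-136,40),(3,-136,26)]: print(p,proj(c,ch(*p),1).round(1))
E
```

```text
(-97, -136, 26) [324.1 163.1]
(-7, -136, 26) [323.9 283.7]
(-7, -136, 14) [323.8 277.3]
(-110, -136, 64) [324.4 147.8]
(-110, -136, 14) [324.  143.5]
(-97, -136, 40) [324.2 165.3]
(3, -136, 26) [323.8 295.5]
```

Request:
send_rows:
  moves:
    - [[-48, 82, -2], [0, 0.004, 0], 50]
    - [[-48, 82, -2], [0, 0.004, 0], 50]
    - [[-48, 82, -2], [0, 0.004, 0], 50]
    - [[-48, 82, -2], [0, 0.004, 0], 50]
    - [[-48, 82, -2], [0, 0.004, 0], 50]

```text
clock: 37.07
eef_pos: [0.5757, 0.0391, 0.2125]
tool_rot: [-0.045, 0.999, -0.001, -0.002]
ft_force: [0.3, 0.5, 0.5]
grip_width: 0.0501
```

Tile 2 is 119 px long against 120.6 expected, so it is flat, with its centre near chest x -56. Now shut the upper lid.

Request:
send_rows:
  moves:
    - [[-1, -1, 25], [0, 0, 0], 50]
    - [[-1, -1, 48], [0, 0, 0], 50]
    - [[-1, -1, 62], [0, 0, 0], 50]
    - [[-1, -1, 66], [0, 0, 0], 50]
    - [[-1, -1, 66], [0, 0, 0], 30]
    - [[-1, -1, 66], [0, 0, 0], 5]
    - [[-1, -1, 66], [0, 0, 0], 5]
    - [[-1, -1, 66], [0, 0, 0], 5]
    - [[-1, -1, 66], [0, 0, 0], 5]
    - [[-1, -1, 66], [0, 0, 0], 5]

```text
clock: 37.9
eef_pos: [0.577, 0.038, 0.1478]
tool_rot: [-0.045, 0.999, -0.001, -0.001]
ft_force: [-2.3, -0.3, 4.9]
grip_width: 0.0107
```

Request:
send_rows:
  moves:
    - [[0, -12, 0], [0, 0, 0], 5]
    - [[0, -28, 0], [0, 0, 0], 5]
    - [[0, -44, 0], [0, 0, 0], 5]
    - [[0, -60, 0], [0, 0, 0], 5]
    - [[0, -76, 0], [0, 0, 0], 5]
    - [[0, -92, 0], [0, 0, 0], 5]
    - [[0, -108, 0], [0, 0, 0], 5]
    - [[0, -120, 0], [0, 0, 0], 5]
    - [[0, -128, 0], [0, 0, 0], 5]
    - [[0, -132, 0], [0, 0, 0], 5]
    - [[0, -132, 0], [0, 0, 0], 5]
    - [[0, -132, 0], [0, 0, 0], 5]

```text
clock: 38.9
eef_pos: [0.5884, -0.0903, 0.1479]
tool_rot: [-0.046, 0.999, 0.003, -0.002]
ft_force: [-1.9, 10.9, 1.8]
grip_width: 0.0108
```

Request:
send_rows:
  moves:
    - [[0, 0, 0], [0, 0, 0], 40]
    - [[0, 0, 0], [0, 0, 0], 40]
    - [[0, 0, 0], [0, 0, 0], 40]
    - [[0, 0, -35], [0, 0, 0], 50]
    - [[0, 0, -70], [0, 0, 0], 50]
    - [[0, 0, -70], [0, 0, 0], 50]

```text
clock: 39.4
eef_pos: [0.5923, -0.0919, 0.2255]
tool_rot: [-0.046, 0.999, 0.001, 0.005]
ft_force: [1.4, -0.3, 1.4]
grip_width: 0.0501
```

```bash
python3 - <<'E'
from h import *
o=readout.get_obs();print(o['eef_pos'],go(ch(-148,0,215),95.08))
E
```

```text
[ 0.59227215 -0.09190418  0.22550406] (array([151.2, 186.6,   9.3]), array([0.001, 0.01 , 0.004]))
```

Request:
send_rows:
  moves:
    - [[151, 187, 9], [0, 0.01, 0], 60]
    - [[151, 187, 9], [0, 0.01, 0], 60]
    - [[151, 187, 9], [0, 0.01, 0], 60]
    - [[151, 187, 9], [0, 0.01, 0], 60]
    - [[151, 187, 9], [0, 0.01, 0], 60]
    - [[151, 187, 9], [0, 0.01, 0], 60]
    - [[151, 187, 9], [0, 0.01, 0], 60]
    - [[151, 187, 9], [0, 0.01, 0], 60]
    - [[151, 187, 9], [0, 0.01, 0], 60]

```text
clock: 40.15
eef_pos: [0.4257, 0.0803, 0.2159]
tool_rot: [-0.046, 0.999, 0.0, 0.001]
ft_force: [0.7, -0.7, 0.2]
grip_width: 0.0604
```

```bash
python3 - <<'E'
from h import *
o=readout.get_obs();print(o['eef_pos'],go(ch(-148,0,149),95.08))
E
```

```text
[0.42572711 0.08026306 0.21591786] (array([ 1.2, -0.2, 66.9]), array([0.001, 0.002, 0.004]))
```

Request:
send_rows:
  moves:
    - [[1, 0, 25], [0, 0, 0.004], 60]
    - [[1, 0, 48], [0, 0, 0.004], 60]
    - [[1, 0, 62], [0, 0, 0.004], 60]
    - [[1, 0, 66], [0, 0, 0.004], 60]
    - [[1, 0, 66], [0, 0, 0.004], 40]
    - [[1, 0, 66], [0, 0, 0.004], 15]
    - [[1, 0, 66], [0, 0, 0.004], 15]
    - [[1, 0, 66], [0, 0, 0.004], 15]
    - [[1, 0, 66], [0, 0, 0.004], 15]
    - [[1, 0, 66], [0, 0, 0.004], 15]

```text
clock: 40.98
eef_pos: [0.426, 0.0812, 0.1512]
tool_rot: [-0.044, 0.999, 0.002, 0.003]
ft_force: [-1.0, 5.8, 4.3]
grip_width: 0.0196
```

Request:
send_rows:
  moves:
    - [[-10, 0, 0], [0, 0, 0], 15]
    - [[-20, 0, 0], [0, 0, 0], 15]
    - [[-26, 0, 0], [0, 0, 0], 15]
    - [[-29, 0, 0], [0, 0, 0], 15]
    - [[-29, 0, 0], [0, 0, 0], 15]
    - [[-29, 0, 0], [0, 0, 0], 15]

```text
clock: 41.48
eef_pos: [0.4525, 0.0836, 0.1512]
tool_rot: [-0.045, 0.999, 0.002, -0.0]
ft_force: [-10.1, 1.8, 9.0]
grip_width: 0.02
```

Request:
send_rows:
  moves:
    - [[0, 0, 0], [0, 0, 0], 60]
    - [[0, 0, 0], [0, 0, 0], 60]
    - [[0, 0, 0], [0, 0, 0], 60]
    - [[0, 0, 0], [0, 0, 0], 60]
    - [[0, 0, -35], [0, 0, 0], 60]
    - [[0, 0, -75], [0, 0, 0], 60]
    - [[0, 0, -110], [0, 0, 0], 60]
    - [[30, 0, -120], [0, 0, 0], 60]
    - [[60, 0, -120], [0, 0, 0], 60]
    - [[60, 0, -120], [0, 0, 0], 60]

```text
clock: 42.32
eef_pos: [0.3888, 0.0771, 0.2718]
tool_rot: [-0.045, 0.999, 0.001, -0.002]
ft_force: [-0.5, 0.2, -1.6]
grip_width: 0.06
```

```bash
python3 - <<'E'
from h import *
c=get_calibration('wrist'); im=camera('wrist'); t=camera('scene'); pieces()
o=readout.get_obs();print(o['eef_pos'],o['ft_force'])
for p in [(-122,0,100),(0,185,96),(0,-185,96)]: 
    q=proj(c,ch(*p),1); print(p,q); cv2.drawMarker(im,tuple(int(v) for v in q),(255,0,0),0,10)
A=cv2.resize(im,(560,420)); s=t[90:400,140:450]; s=cv2.resize(s,(420,420)); save('end',np.hstack([A,s]),None,.8)
top=camera('top'); a=np.load('top0.npy'); d=cv2.absdiff(a,top).max(2)
for n,b in dict(hammer=(475,195,510,295),dish=(375,150,415,202),bottle=(138,225,165,250),cutter=(92,255,162,305)).items():
    print(n,(d[b[1]:b[3],b[0]:b[2]]>40).sum())
E
```

```text
piece px [394. 177.] xy [ 729. -274.] size [ 82. 111.] long axis deg 174.3
[0.39346266 0.07781876 0.27161425] [ 0.61719068 -0.33743557 -0.29977345]
(-122, 0, 100) [321.78579089 318.71182858]
(0, 185, 96) [506.93943151 413.32904236]
(0, -185, 96) [136.27826853 413.86001546]
hammer 0
dish 0
bottle 0
cutter 0
```

View pics/end.png

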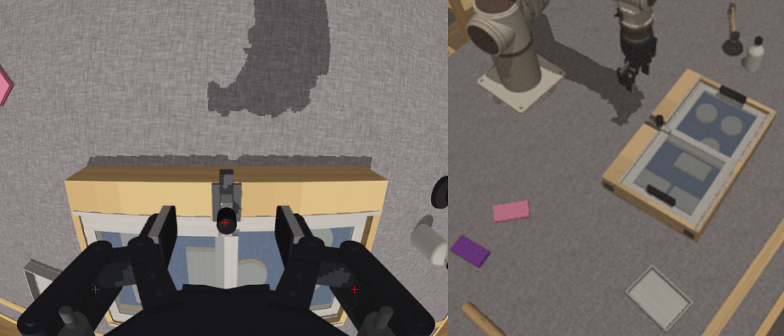

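The knob sits on its home mark at (226,221) and both lids look shut. The discs are on the left and the tiles on the right, and no change is visible around the bystanders. Handing in.

```bash
python3 -c "
from workcell import order; print(order.job_done())"
```

```text
the job is handed in; nothing more can be done
None
```

The job is handed in at about 42 s on the robot's clock. Both loose discs are in the left bay and both tiles in the right bay. Both lids are shut and the bolt is pushed home. Handing in gave no verdict.

- **Bolt and lids:** I drew the bolt about 26 mm. I then opened each lid in turn and shut it until it met its stop. Pushing the bolt home took 26.6 mm to its stop, and the knob sits on its home mark in the last picture.
- **Discs:** Both were measured within 2 mm of where I planned, flat on the felt.
- **Tiles:** One tile was knocked about 35 mm aside during the run. I caught this on a re-measurement before picking it up. The second tile lies flat but about 6 mm nearer the front wall than planned, at chest x about -56 mm, well inside the limit of -95 mm. Shadow on parts of the tiles made their centres less exact in the wrist pictures.
- **Bystanders and arm:** The top view shows no change around the hammer, dish, bottle or circle cutter. The gripper is clear of the chest and touches nothing. No check failed.

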